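# Lay a chassis on its cradle, fit its capacitor cans and clamp it

## Task

Swing the cradle's hold-down lever fully up, then tip the tall chassis over onto the cradle, using the cradle's edge as the stop, so that it lies flat on its undrilled side, lengthwise and square along the bed with its base end at the stop edge and its bores facing up. Then stand every capacitor can from the bench upright and fully home in a bore of its own, black end down, and finally swing the lever down until its rubber foot rests on the chassis. Leave the other things on the bench where they are.

Things in the scene. Friction and masses are not known exactly. Their poses are not given: they have to be found in the camera images.
- cradle: Fixed cradle: black rubber-topped bed 256 long (x), 150 wide (y), 10 thick, with two grey uprights (128 high, x 208 to 226, each 40 wide, 32 apart about y = 0) that carry the lever at its far end. Origin at bench level, in the middle of the bed's near end, the stop edge (a 10 high step); +x runs along the bed from the stop edge to the uprights, z up.
- lever (a joint): Hold-down lever between the uprights; pivot axis along the cradle's y at x 217, z 120. In rad: 0 = down, arm level towards the cradle's -x, foot 100 above the bench, so just resting on a chassis lying on the bed; grows as the arm rises and the upright handle leans to +x. Stops at -0.12 and 1.2 (fully up). Stiff (0.1 N m): stays where left; can be pushed by the handle.
- lever_knob (a point): Centre of the 22 dia black ball on the lever's handle, a 10 dia rod that stands up 78 from the pivot when the lever is down and swings with the arm.
- lever_foot (a point): Middle of the underside of the lever's rubber foot, 16 dia, 42 from the pivot; it hangs under the lever's flat steel arm, which is 14 wide, 10 thick (pivot at mid thickness) and reaches 51 from the pivot.
- chassis: Loose aluminium box, 0.45 to 0.8 kg, 90 deep (its x), 110 wide (y), 210 high (z), first standing on end on the bench with its x axis towards the cradle, about 15 to 50 from the stop edge, not quite square. Origin: centre of the end it stands on. Its -x face, turned from the cradle, has four bores in a row along its middle; it must lie on the plain +x face.
- bore0 (a point): Centre of the mouth of a bore in the chassis's -x face, 26 from its base end (z 26); 36 dia, 11 deep, flat floor; the bores are alike.
- bore1 (a point): Centre of the mouth of a bore in the chassis's -x face, 67 from its base end (z 67); 36 dia, 11 deep, flat floor; the bores are alike.
- bore2 (a point): Centre of the mouth of a bore in the chassis's -x face, 108 from its base end (z 108); 36 dia, 11 deep, flat floor; the bores are alike.
- bore3 (a point): Centre of the mouth of a bore in the chassis's -x face, 149 from its base end (z 149); 36 dia, 11 deep, flat floor; the bores are alike.
- can0: Loose aluminium capacitor can, 32 dia x 30 high, 50 g, standing on its black end on the bench; origin: centre of that end, z along the can towards its plain end. Three or four of these alike are there; the others are absent.
- can1: Loose aluminium capacitor can, 32 dia x 30 high, 50 g, standing on its black end on the bench; origin: centre of that end, z along the can towards its plain end. Three or four of these alike are there; the others are absent.
- can2: Loose aluminium capacitor can, 32 dia x 30 high, 50 g, standing on its black end on the bench; origin: centre of that end, z along the can towards its plain end. Three or four of these alike are there; the others are absent.
- can3: Loose aluminium capacitor can, 32 dia x 30 high, 50 g, standing on its black end on the bench; origin: centre of that end, z along the can towards its plain end. Three or four of these alike are there; the others are absent.
- tape: Bystander, not to be disturbed: a roll of masking tape, 90 dia x 24 mm; origin under its middle.
- driver: Bystander, not to be disturbed: a screwdriver lying flat, about 200 mm; origin under its middle.
- solder: Bystander, not to be disturbed: a plastic solder spool, 64 dia x 55 mm; origin under its middle.
- fluxjar: Bystander, not to be disturbed: a small jar, 48 dia x 55 mm; origin under its middle.
- pedal_a: Bystander, not to be disturbed: an effects pedal, 115 x 68 x 48 mm; origin under its middle.
- pedal_b: Bystander, not to be disturbed: an effects pedal, 115 x 68 x 48 mm; origin under its middle.
- pad: Bystander, not to be disturbed: a pocket calculator, 100 x 70 x 12 mm; origin under its middle.

How it is judged:
On the way, in this order (a step that is already met when the one before it is completed fails the run):
1. the lever is swung up (value of joint lever above 0.95 rad), for 0.2 s.
2. the chassis lies flat along the cradle, bores up (angle between chassis's own x axis and vertical above 3 rad and z of chassis in the frame of cradle between 0.047 and 0.063 m and x of chassis in the frame of cradle between -0.03 and 0.002 m and y of chassis in the frame of cradle between -0.03 and 0.03 m and angle between the z axis of chassis and the x axis of cradle, either way round below 0.2 rad and linear speed of chassis below 0.03 m/s), for 0.3 s.
3. every can stands fully home in a bore ((horizontal distance between can0 and bore0 below 0.007 m or horizontal distance between can0 and bore1 below 0.007 m or horizontal distance between can0 and bore2 below 0.007 m or horizontal distance between can0 and bore3 below 0.007 m) and x of each of can0, can1, can2, can3 in the frame of chassis above -0.038 m and angle between each of can0, can1, can2, can3's own z axis and vertical below 0.15 rad and linear speed of each of can0, can1, can2, can3 below 0.03 m/s and (horizontal distance between can1 and bore0 below 0.007 m or horizontal distance between can1 and bore1 below 0.007 m or horizontal distance between can1 and bore2 below 0.007 m or horizontal distance between can1 and bore3 below 0.007 m) and (horizontal distance between can2 and bore0 below 0.007 m or horizontal distance between can2 and bore1 below 0.007 m or horizontal distance between can2 and bore2 below 0.007 m or horizontal distance between can2 and bore3 below 0.007 m) and (horizontal distance between can3 and bore0 below 0.007 m or horizontal distance between can3 and bore1 below 0.007 m or horizontal distance between can3 and bore2 below 0.007 m or horizontal distance between can3 and bore3 below 0.007 m)), for 0.3 s.
4. the lever's foot is down on the chassis (value of joint lever between -0.05 and 0.07 rad), for 0.2 s.
At the end, for the whole second after the job is handed in: Chassis at rest on the bed, bores up within 8 deg, along it within 0.2 rad, base end 30 mm outside to 2 mm inside the stop edge, within 30 mm of the middle line; each can upright within 0.15 rad, within 4 mm of its bore's floor; lever at -0.05 to 0.07 rad (all of step 2 and all of step 3 and all of step 4); the robot touches nothing.
It fails at once if a bystander is knocked or shifted more than 40 mm (distance of any of tape, driver, solder, fluxjar, pedal_a, pedal_b, pad from where it was at the start of the episode above 0.04 m).
Of can0, can1, can2, can3 only 3 to 4 are there at a start; the rules pass over those that are not, and their reading is None.
At some moment in a run one of can0, can1, can2, can3 may be knocked a few centimetres aside while the robot is not near it.
It also fails if it takes over 208 s, if anything falls off the work surface, if the arm or the gripper's body presses on something with over 40 N, if the wrist force passes 120 N, or if a joint passes its speed limit or range.

## Robot

A 6-joint arm with a two-finger parallel gripper is mounted at the origin on the work surface. World frame = base frame: x ahead of the robot, y to its left, z up, the work surface at z = 0. Lengths are in m, angles in rad, forces in N, time in s.
With the tool pointing down it reaches from about 0.3 to 0.775 m from the base axis. Payload 14.6 kg.
Tool frame: the origin (TCP) lies at the very end of the fingers, on their centre line; the grasp point (between the pads) lies 19 mm behind it; z points along the fingers, y is the line along which they close (so a half turn about z gives the same grasp; the last joint's range is limited). The gripper opens to 94 mm and grips with 3 to 60 N. Pads are 16 mm wide; open, the fingers measure 119 mm over their backs; the gripper's body (75 mm by 177 mm) begins 78 mm behind the grasp point.
Start: joints at [-1.336, 0.3, 1.521, -0, 1.321, -0.067], TCP at [0.163, -0.525, 0.205] pointing down, gripper open.
Joint ranges: [-3.03, 3.03], [-0.79, 2.21], [0.23, 2.52], [-1.04, 4.18], [0, 3.07], [-2.55, 2.55]. Speed limits (rad/s): [2.22, 2.22, 2.57, 3.14, 3.14, 3.14].

## Interface

Orientations are given as [roll, pitch, yaw] about the fixed x, y, z axes, in that order (R = Rz(yaw) Ry(pitch) Rx(roll)).
In Python, from station import ctrl gives the robot as it stands.
- The arm moves only by the tool carry_out, never from a script. Its argument "motion" is text: rows parted by semicolons, each of 7 numbers parted by spaces: the shift along the world's x, y, z in m, then the turn, a rotation vector about the world's x, y, z in degrees, then the closure in counts, from 0 (fully open) to 255 (shut). In form: dx dy dz wx wy wz hand; .... A call has 1 to 20 rows; each row shifts and turns the commanded pose from where the row before left it; what a row does not reach is not made up. A row lasts 1/12 s, in which the tool goes at most 41.7 mm and 7.16 degrees, less where a joint would pass 70% of its speed; a pose out of reach is approached as far as the arm can. A call is refused whole if a number of a shift passes 0.0417 or a number of a turn 7.16, either way. A call with a gripper value outside its range is refused whole. The fingers move at their own pace and stop on an object; "grip_force" is the grip in N (left out, the last holds). Time passes only in rows, so rows that do not move let the fingers close. It gives the time, the measured TCP pose, the force, the opening and the grip force at its end, in the units of the state.
- ctrl.get_obs(): the state, without advancing time (a new reading comes with each control period).
- ctrl.camera(name): name is "scene" or "top"; returns a dict with "pixels" (480x640x3 uint8, red, green, blue), "range_z" (480x640 float32, m along the optical axis (not along the pixel's ray), 0 where there is no reading), "K" (3x3 intrinsics, pixels), "position" and "attitude" of the camera in the world. Camera axes: x right, y up, looking along -z (the intrinsics and any distortion apply to the point x, -y, -z); pixel columns grow to the right and rows downward; lengths in m; the calibration is good to about 2 mm. A picture is of the moment at which its call begins.
- ctrl.hand_in(): hands the job in; it is judged then, once.
The state is a dict: "time_s": time; "qpos": joint angles; "joint_vel": joint speeds; "tau": joint torques, N m; "ee_pos": TCP position; "eef_rot": TCP orientation; "force": force on the tool from outside, world axes, zero at the start; "moment": the same for the moment, N m; "grip_width": finger opening in m; "grip_force": force on a finger pad.
Only numpy, scipy, OpenCV 4.12 (cv2) and the standard library are available. Lean on these libraries where they do the work, as an engineer would, in place of code of your own. Each camera call takes 0.05 s, during which the arm holds its last target. There are 200 camera calls.

## Working session

There is one attempt and no reset: what is moved stays moved. The work goes in short steps, Python scripts to look and compute and a tool call to move; the robot and the scene stay as the last step left them, time stands still between calls to the robot, and variables do not carry over. Pictures are saved under pics/ and viewed, at most 14 in all, crops included, and the job is handed in when it is done.

Besides the shell and the picture viewer there is one more tool, called by a JSON object that holds its "name" and its "arguments", one argument or row to a line. carry_out: Moves the arm, as the interface text tells. Its arguments: {"type":"object","properties":{"motion":{"type":"string"},"grip_force":{"type":"number"}},"required":["motion"]}

```bash
ls; mkdir -p pics; cat > h.py <<'E'
import numpy as np, cv2
from station import ctrl
def cam(n):
    c=ctrl.camera(n); return c
def Rm(c):
    a=np.array(c["attitude"],float)
    if a.shape==(3,3): return a
    if a.size==3:
        from scipy.spatial.transform import Rotation as R
        return R.from_euler('xyz',a).as_matrix()
    raise Exception(str(a))
def cloud(c):
    K=np.array(c["K"]);d=c["range_z"];v,u=np.mgrid[0:480,0:640]
    p=np.stack([(u-K[0,2])/K[0,0]*d,-(v-K[1,2])/K[1,1]*d,-d],-1)
    return p@Rm(c).T+np.array(c["position"])
def save(c,f): cv2.imwrite(f,c["pixels"][:,:,::-1])
E
python3 - <<'E'
from h import *
for n in("scene","top"):
    c=cam(n); print(n,c.keys(),c["K"],c["position"],c["attitude"]); save(c,f"pics/{n}0.png")
    try: np.save(f"{n}0.npy",cloud(c))
    except Exception as e: print(e)
print(ctrl.get_obs())
E
```

```text
pics
scene dict_keys(['pixels', 'range_z', 'K', 'position', 'attitude']) [[547.2093336    0.         319.64116322]
 [  0.         547.2093336  241.13587862]
 [  0.           0.           1.        ]] [1.19057122 0.62037154 1.12340104] [ 0.73575347 -0.01489298  2.32558135]
top dict_keys(['pixels', 'range_z', 'K', 'position', 'attitude']) [[557.23889621   0.         312.1201926 ]
 [  0.         557.23889621 232.55286104]
 [  0.           0.           1.        ]] [0.49942953 0.01825046 1.44522475] [ 0.04929951  0.01539583 -1.5605785 ]
{'time_s': 0.1, 'qpos': array([-1.33558838e+00,  3.00382069e-01,  1.52149033e+00, -1.46916324e-05,
        1.32068968e+00, -6.65790922e-02]), 'joint_vel': array([ 0.00018777, -0.00081638, -0.00232405,  0.00043753, -0.00011017,
       -0.0008062 ]), 'tau': array([ 1.93293331e-04, -5.32643867e+01, -3.53285015e+01,  7.09580421e-02,
        2.34709057e-02, -4.47587115e-05]), 'ee_pos': array([ 0.16342769, -0.52492695,  0.20497355]), 'eef_rot': array([-3.14062442e+00, -5.02966433e-05,  3.01790655e-01]), 'force': array([-0.17095598, -0.20173206,  0.40201921]), 'moment': array([0.05203822, 0.01192784, 0.00681677]), 'grip_force': 0.0, 'grip_width': 0.09402943357492105}
```

View pics/scene0.png

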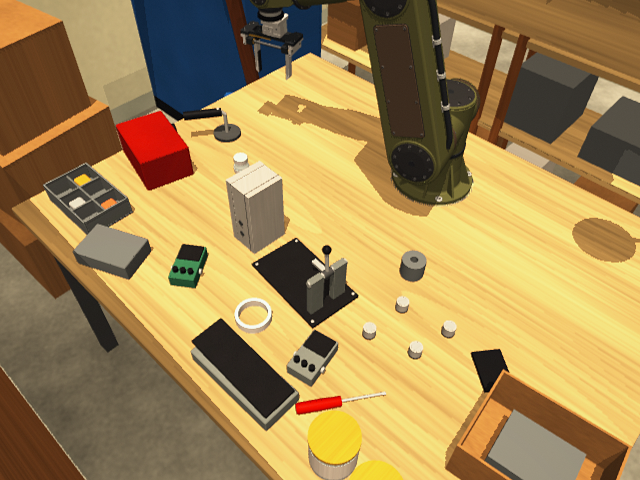

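View pics/top0.png

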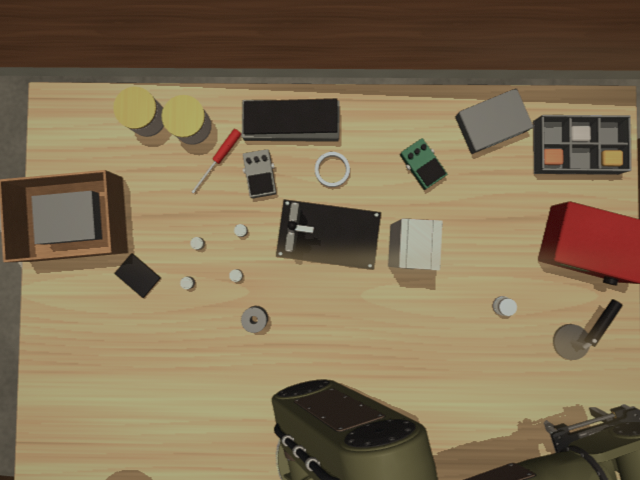

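Four cans are visible in the top view at (241,230), (197,243), (187,283) and (236,275). The cradle is at about (330,235) with its uprights on the left (world +y), and the chassis stands at (417,243).

```bash
cat >> h.py <<'E'
def ray(c,uv,z):
    K=np.array(c["K"]);uv=np.atleast_2d(uv).astype(float)
    d=np.stack([(uv[:,0]-K[0,2])/K[0,0],-(uv[:,1]-K[1,2])/K[1,1],-np.ones(len(uv))],1)@Rm(c).T
    p=np.array(c["position"]); return p+d*((z-p[2])/d[:,2])[:,None]
def rect(P,m=None):
    r=cv2.minAreaRect((P[:,:2]*1000).astype(np.float32)); return np.round(r[0],1),np.round(r[1],1),round(r[2],2)
def cans(c,lo=.02,hi=.04,reg=((.3,.75),(.15,.7))):
    P=cloud(c);m=((P[...,2]>lo)&(P[...,2]<hi)&(P[...,0]>reg[0][0])&(P[...,0]<reg[0][1])&(P[...,1]>reg[1][0])&(P[...,1]<reg[1][1])).astype(np.uint8)
    n,l,s,ce=cv2.connectedComponentsWithStats(m)
    for i in range(1,n):
        if s[i,4]>40: 
            q=P[l==i]; print("can?",s[i],np.round(ray(c,ce[i],np.median(q[:,2])),4),np.round(np.median(q[:,2]),3))
E
python3 - <<'E'
from h import *
c=cam("top");P=cloud(c);cans(c)
g=c["pixels"].astype(int);v,u=np.mgrid[0:480,0:640]
# chassis top
m=(P[...,2]>.2)&(P[...,2]<.222)&(u>380)&(u<460)&(v>190)&(v<290)
print("chassis top",m.sum(),rect(P[m]),P[m][:,2].mean())
r=cv2.minAreaRect(np.stack([u[m],v[m]],1).astype(np.float32)); print(np.round(ray(c,cv2.boxPoints(r),.21),4))
# bed
m=((P[...,2]<.014)&(P[...,2]>.0)&(g.max(-1)<60)&(u>265)&(u<390)&(v>190)&(v<280)).astype(np.uint8)
m=cv2.morphologyEx(m,cv2.MORPH_CLOSE,np.ones((9,9)));m=cv2.morphologyEx(m,cv2.MORPH_OPEN,np.ones((9,9)))
n,l,s,ce=cv2.connectedComponentsWithStats(m);i=1+s[1:,4].argmax();m=l==i
r=cv2.minAreaRect(np.stack([u[m],v[m]],1).astype(np.float32)); b=ray(c,cv2.boxPoints(r),.01);print("bed",np.round(b,4),b.mean(0))
# lever high parts
m=(P[...,2]>.1)&(P[...,2]<.25)&(u>265)&(u<345)&(v>190)&(v<280)
for a in np.unique(np.round(P[m][:,2],2)): 
    q=P[m&(abs(P[...,2]-a)<.005)]; print(a,len(q),np.round(q.mean(0),3),np.round(np.ptp(q,axis=0),3))
E
```

```text
can? [243 161  28  30 325] [[0.7291 0.1864 0.0363]] 0.036
can? [117 175   9  78 210] [[0.6119 0.5295 0.0298]] 0.03
can? [ 56 178  48   6  66] [[0.6978 0.6371 0.0299]] 0.03
can? [249 191  22   7  72] [[0.6657 0.1782 0.0346]] 0.035
can? [ 97 192   6  48 110] [[0.6065 0.5843 0.0331]] 0.033
can? [234 224  13  13 126] [[0.5742 0.224  0.0302]] 0.03
can? [191 237  13  12 127] [[0.5404 0.3342 0.0311]] 0.031
can? [230 269  13  13 128] [[0.4591 0.2337 0.0308]] 0.031
can? [181 277  13  12 128] [[0.4389 0.3579 0.03  ]] 0.03
chassis top 2059 (array([ 538.1, -202.6]), array([ 91.7, 110.5]), 87.11) 0.21013218754423543
[[ 0.4848 -0.1533  0.21  ]
 [ 0.5952 -0.1588  0.21  ]
 [ 0.5912 -0.2505  0.21  ]
 [ 0.4809 -0.2446  0.21  ]]
bed [[ 0.6462  0.0836  0.01  ]
 [ 0.648  -0.1308  0.01  ]
 [ 0.5293 -0.1313  0.01  ]
 [ 0.5272  0.0822  0.01  ]] [ 0.58767831 -0.02408462  0.01      ]
0.1 5 [0.587 0.077 0.102] [0.09  0.011 0.002]
0.11 7 [0.572 0.075 0.11 ] [0.091 0.035 0.009]
0.12 126 [0.576 0.069 0.122] [0.115 0.064 0.009]
0.13 283 [0.577 0.084 0.129] [0.114 0.064 0.01 ]
0.14 3 [0.554 0.095 0.136] [0.035 0.009 0.003]
0.2 31 [0.577 0.083 0.202] [0.018 0.02  0.01 ]
0.21 41 [0.577 0.082 0.208] [0.018 0.016 0.009]
```

```bash
python3 - <<'E'
from h import *
c=cam("top");P=cloud(c)
g=c["pixels"].astype(int);v,u=np.mgrid[0:480,0:640]
m=((g.max(-1)<75)&(g.max(-1)-g.min(-1)<25)&(P[...,2]<.03)&(u>265)&(u<386)&(v>190)&(v<280)).astype(np.uint8)
m=cv2.morphologyEx(m,cv2.MORPH_OPEN,np.ones((3,3)))
n,l,s,ce=cv2.connectedComponentsWithStats(m);i=1+s[1:,4].argmax();m=l==i;print(s[i])
h=cv2.convexHull(np.stack([u[m],v[m]],1).astype(np.int32)); 
b=cv2.boxPoints(cv2.minAreaRect(h));print(b)
b=ray(c,b,.01);print("bed",np.round(b,4),b.mean(0))
for k in range(4): print(np.linalg.norm(b[k]-b[k-1]), np.degrees(np.arctan2(*(b[k]-b[k-1])[[1,0]])))
E
```

```text
[ 295  202   85   52 3496]
[[294.15845 250.41585]
 [299.02972 201.70296]
 [380.11884 209.81187]
 [375.24756 258.52478]]
bed [[ 0.5235  0.0869  0.01  ]
 [ 0.6496  0.0758  0.01  ]
 [ 0.6304 -0.1337  0.01  ]
 [ 0.5048 -0.1218  0.01  ]] [ 0.57707179 -0.0232195   0.01      ]
0.20949325404339503 84.86621302647819
0.12658285148269607 -5.040667686091762
0.2103696590005242 -95.23588231573842
0.12620960706344414 174.5618934796535
```

```bash
python3 - <<'E'
from h import *
c=cam("top"); s=cam("scene")
a=cv2.resize(c["pixels"][185:285,265:455],None,fx=4,fy=4)[:,:,::-1]
cv2.imwrite("pics/crop1.png",a)
E
```

```text
(no output)
```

View pics/crop1.png

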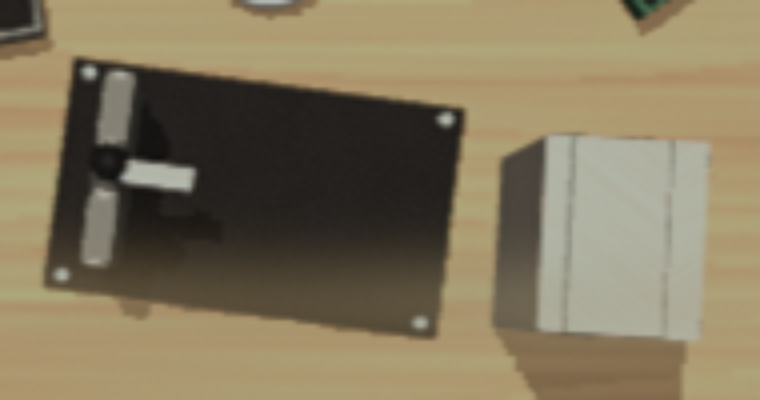

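The crop gives the bed corners at (77,58), (465,108), (435,337) and (43,287). The lever is nearly down, with its knob at (108,162).

```bash
python3 - <<'E'
from h import *
c=cam("top"); s=cam("scene")
px=(np.array([[77,58],[465,108],[435,337],[43,287]])+.5)/4-.5+[265,185]
b=ray(c,px,.01);print(np.round(b,4))
x=(b[0]+b[3]-b[1]-b[2])/2; print("len",np.linalg.norm(x),"wid",np.linalg.norm(b[0]-b[3]),"ax",np.degrees(np.arctan2(x[1],x[0])))
yaw=np.arctan2(x[1],x[0]);yw=(b[0]+b[1]-b[2]-b[3])/2;print("y dir",np.degrees(np.arctan2(yw[1],yw[0])))
o=(b[1]+b[2])/2;print("origin",o, "centre based",b.mean(0)-.128*x/np.linalg.norm(x))
R=np.array([[np.cos(yaw),-np.sin(yaw)],[np.sin(yaw),np.cos(yaw)]])
o=(b.mean(0)-.128*x/np.linalg.norm(x))[:2]
P=np.array([[.4848,-.1533],[.5952,-.1588],[.5912,-.2505],[.4809,-.2446]])
print("chassis in cradle",np.round((P-o)@R,4), ((P-o)@R).mean(0))
for n in (c,s):
    Q=cloud(n); m=(Q[...,2]>.19)&(Q[...,2]<.22)&(Q[...,1]>0.03)&(Q[...,1]<.2)&(Q[...,0]>.5)&(Q[...,0]<.65)
    q=Q[m]; print("knob",len(q),q.mean(0),((q[:,:2]-o)@R).mean(0))
Q=cloud(s);m=(Q[...,2]>.205)&(Q[...,2]<.215)&(Q[...,1]<-.1)&(Q[...,1]>-.3)&(Q[...,0]>.4)&(Q[...,0]<.65)
print("scene top",rect(Q[m]),((Q[m][:,:2]-o)@R).mean(0))
E
```

```text
[[ 0.656   0.1151  0.01  ]
 [ 0.6257 -0.1357  0.01  ]
 [ 0.4782 -0.1171  0.01  ]
 [ 0.5077  0.1351  0.01  ]]
len 0.25326641402092853 wid 0.14962982108878545 ax 83.22736387489279
y dir -7.440573877050205
origin [ 0.55195732 -0.12640159  0.01      ] centre based [ 0.55179614 -0.12775885  0.01      ]
chassis in cradle [[-0.0333  0.0635]
 [-0.0257 -0.0468]
 [-0.1172 -0.0536]
 [-0.1244  0.0566]] [-0.07514852  0.00494339]
knob 74 [0.57697922 0.0823624  0.20587352] [ 0.21162484 -0.00022781]
knob 72 [0.58322791 0.0881045  0.20317326] [ 0.21806378 -0.00575573]
scene top (array([ 541.9, -199.8]), array([ 97.3, 113.3]), 87.86) [-0.07043347  0.00020877]
```

{"name": "carry_out", "arguments": {
  "motion": "0 0 0.035 0 0 0 150; 0 0 0.035 0 0 0 150; 0 0 0.035 0 0 0 150; 0.0207 0.0305 0.005 0 0 3.3 150; 0.0207 0.0305 0.005 0 0 3.3 150; 0.0207 0.0305 0.005 0 0 3.3 150; 0.0207 0.0305 0 0 0 3.3 150; 0.0207 0.0305 0 0 0 3.3 150; 0.0207 0.0305 0 0 0 3.3 150; 0.0207 0.0305 0 0 0 3.3 150; 0.0207 0.0305 0 0 0 3.3 150; 0.0207 0.0305 0 0 0 3.3 150; 0.0207 0.0305 0 0 0 3.3 150; 0.0207 0.0305 0 0 0 3.3 150; 0.0207 0.0305 0 0 0 3.3 150; 0.0207 0.0305 0 0 0 3.3 150; 0.0207 0.0305 0 0 0 3.3 150; 0.0207 0.0305 0 0 0 3.3 150; 0.0207 0.0305 0 0 0 3.3 150; 0.0207 0.0305 0 0 0 3.3 150",
  "grip_force": 15
}}

```text
time_s: 2.07
ee_pos: [0.5161, -0.0048, 0.3256]
eef_rot: [3.141, -0.0, 1.284]
force: [0.7, -1.1, 0.9]
grip_width: 0.0387
grip_force: 0.0
```

{"name": "carry_out", "arguments": {
  "motion": "0.0207 0.0305 0 0 0 3.3 150; 0.0207 0.0305 0 0 0 3.3 150; 0.0207 0.0305 0 0 0 3.3 150; 0 0 0 0 0 0 150; 0 0 0 0 0 0 150"
}}

```text
time_s: 2.48
ee_pos: [0.5778, 0.0861, 0.3244]
eef_rot: [-3.14, 0.0, 1.456]
force: [-0.6, -0.1, -0.7]
grip_width: 0.0388
grip_force: 0.0
```

{"name": "carry_out", "arguments": {
  "motion": "0 0 -0.035 0 0 0 150; 0 0 -0.035 0 0 0 150; 0 0 -0.035 0 0 0 150; 0 0 -0.03 0 0 0 150; 0 0 -0.003 0 0 0 150; 0 0 0 0 0 0 255; 0 0 0 0 0 0 255; 0 0 0 0 0 0 255; 0 0 0 0 0 0 255; 0 0 0 0 0 0 255; 0 0 0 0 0 0 255"
}}

```text
time_s: 3.4
ee_pos: [0.578, 0.0847, 0.19]
eef_rot: [3.139, -0.0, 1.454]
force: [-4.0, -1.3, 7.2]
grip_width: 0.0209
grip_force: 15.0
```

{"name": "carry_out", "arguments": {
  "motion": "0.0009 0.0077 -0.0004 0 0 0 255; 0.0009 0.0076 -0.0012 0 0 0 255; 0.0009 0.0075 -0.0019 0 0 0 255; 0.0009 0.0072 -0.0027 0 0 0 255; 0.0008 0.007 -0.0034 0 0 0 255; 0.0008 0.0066 -0.0041 0 0 0 255; 0.0007 0.0062 -0.0047 0 0 0 255; 0.0007 0.0057 -0.0053 0 0 0 255; 0.0006 0.0051 -0.0059 0 0 0 255; 0.0005 0.0045 -0.0063 0 0 0 255; 0.0005 0.0039 -0.0068 0 0 0 255; 0.0004 0.0032 -0.0071 0 0 0 255; 0 0 0 0 0 0 255; 0 0 0 0 0 0 255; 0 0 0 0 0 0 255"
}}

```text
time_s: 4.65
ee_pos: [0.5867, 0.1578, 0.138]
eef_rot: [3.14, -0.002, 1.454]
force: [3.8, 7.3, 1.7]
grip_width: 0.0209
grip_force: 15.0
```

{"name": "carry_out", "arguments": {
  "motion": "0 0 0 0 0 0 150; 0 0 0 0 0 0 150; 0 0 0 0 0 0 150; 0 0 0.03 0 0 0 150; 0 0 0.04 0 0 0 150; 0 0 0.04 0 0 0 150; 0 0 0.04 0 0 0 150; 0 0 0.04 0 0 0 150; 0 0 0.04 0 0 0 150; 0 0 0.03 0 0 0 150; 0 0 0 0 0 0 150"
}}

```text
time_s: 5.57
ee_pos: [0.5864, 0.1568, 0.4045]
eef_rot: [3.133, -0.003, 1.453]
force: [0.1, -0.6, 0.3]
grip_width: 0.0389
grip_force: 0.0
```

{"name": "carry_out", "arguments": {
  "motion": "-0.0042 -0.035 0 0 0 -5.4 150; -0.0042 -0.035 0 0 0 -5.4 150; -0.0042 -0.035 0 0 0 -5.4 150; -0.0042 -0.035 0 0 0 -5.4 150; -0.0042 -0.035 0 0 0 -5.4 150; -0.0042 -0.035 0 0 0 -5.4 150; -0.0042 -0.035 0 0 0 -5.4 150; -0.0042 -0.035 0 0 0 -5.4 150; -0.0042 -0.035 0 0 0 -5.4 150; -0.0042 -0.035 0 0 0 -5.4 150; -0.0042 -0.035 0 0 0 -5.4 150; -0.0042 -0.035 0 0 0 -5.4 150; -0.0042 -0.035 0 0 0 -5.4 150; -0.0042 -0.035 0 0 0 -5.4 150; -0.0042 -0.035 0 0 0 -5.4 150; -0.0042 -0.035 0 0 0 -5.4 150; 0 0 0 0 0 0 150; 0 0 0 0 0 0 150"
}}

```text
time_s: 7.07
ee_pos: [0.5182, -0.4047, 0.3959]
eef_rot: [-3.14, 0.002, -0.057]
force: [1.1, 0.4, -0.2]
grip_width: 0.0392
grip_force: 0.0
```

{"name": "carry_out", "arguments": {
  "motion": "0 0 0 6 0 0 150; 0 0 0 6 0 0 150; 0 0 0 6 0 0 150; 0 0 0 6 0 0 150; 0 0 0 6 0 0 150; 0 0 0 6 0 0 150; 0 0 0 6 0 0 150; 0 0 0 0 0 0 150; 0 0 0 0 0 0 150"
}}

```text
time_s: 7.82
ee_pos: [0.5166, -0.4, 0.3943]
eef_rot: [-2.411, 0.036, -0.041]
force: [0.3, 0.1, 0.0]
grip_width: 0.0389
grip_force: 0.0
```

```bash
python3 - <<'E'
from h import *
o=ctrl.get_obs();print(o["qpos"],o["ee_pos"],o["eef_rot"])
c=cam("top");Q=cloud(c);s=cam("scene");Q2=cloud(s)
for q in(Q,Q2):
    m=(abs(q[...,0]-.5775)<.05)&(q[...,1]>.06)&(q[...,1]<.2)&(q[...,2]>.135)&(q[...,2]<.25);z=q[m]
    for a in np.arange(.08,.19,.02):
        w=z[abs(z[:,1]-a)<.01]
        if len(w): print(round(a,2),len(w),w.max(0),w.mean(0))
E
```

```text
[-0.89107592  0.95219548  0.23731511  0.70113636  2.43169534  1.16622884] [ 0.51661743 -0.39997251  0.39427009] [-2.4112563   0.03585555 -0.0414877 ]
0.08 40 [0.58348102 0.08652535 0.17267605] [0.5758547  0.07839859 0.15341695]
0.1 3 [0.58339892 0.10767558 0.13832403] [0.58014747 0.10540804 0.13730777]
0.12 31 [0.58767276 0.12880856 0.14679697] [0.58188088 0.12122313 0.14040698]
0.14 39 [0.59127975 0.14901706 0.15700816] [0.58442239 0.14022198 0.1481981 ]
0.16 64 [0.59582439 0.16731469 0.16661966] [0.58605658 0.15814295 0.1587617 ]
0.08 90 [0.58817786 0.08892521 0.16849199] [0.58069482 0.07937144 0.15227449]
0.1 1 [0.58801963 0.10976062 0.13636224] [0.58801963 0.10976062 0.13636224]
0.12 20 [0.59065993 0.12957939 0.14401572] [0.58662143 0.12235247 0.13890082]
0.14 28 [0.59439674 0.14927508 0.15271412] [0.58892979 0.1395298  0.14517397]
0.16 72 [0.6004626  0.16952604 0.16530015] [0.59248065 0.16228591 0.15628489]
0.18 5 [0.59219038 0.17144102 0.15652165] [0.58864266 0.17072309 0.15348454]
```

{"name": "carry_out", "arguments": {
  "motion": "0.002 0.0125 -0.025 6 0 0 150; 0.002 0.0125 -0.025 6 0 0 150; 0.002 0.0125 -0.025 6 0 0 150; 0.002 0.0125 -0.025 6 0 0 150; 0.002 0.0125 -0.025 6 0 0 150; 0.002 0.0125 -0.025 6 0 0 150; 0.002 0.0125 -0.025 6 0 0 150; 0.002 0.0125 -0.025 6 0 0 150; 0 0 0 0 0 0 150; 0 0 0 0 0 0 150; 0 0 0 0 0 0 150"
}}

```text
time_s: 8.83
ee_pos: [0.5328, -0.3004, 0.1991]
eef_rot: [-1.581, 0.05, -0.001]
force: [-0.0, -0.1, 0.4]
grip_width: 0.0382
grip_force: 0.0
```

```bash
cat >> h.py <<'E'
from scipy.spatial.transform import Rotation as Ro
def st():
    o=ctrl.get_obs();R=Ro.from_euler('xyz',o["eef_rot"]).as_matrix()
    print(np.round(o["qpos"],3),np.round(o["ee_pos"],4),"\ny",np.round(R[:,1],3),"z",np.round(R[:,2],3),"F",np.round(o["force"],1),o["grip_width"]);return R,o
def turn(R,y,z):
    x=np.cross(y,z);G=np.stack([x,y,z],1);print("rotvec deg",np.round(np.degrees(Ro.from_matrix(G@R.T).as_rotvec()),2))
E
python3 - <<'E'
from h import *
R,o=st(); a=np.radians(87.3); turn(R,np.array([0,0,1.])*np.sign(R[2,1]),np.array([np.cos(a),np.sin(a),0]))
c=cam("scene");save(c,"pics/s1.png")
E
```

```text
[-0.867  1.114  0.843  1.142  2.349  1.052] [ 0.5328 -0.3004  0.1991] 
y [-0.05  -0.01  -0.999] z [ 0.001  1.    -0.01 ] F [-0.  -0.1  0.4] 0.03819489900900365
rotvec deg [ 0.5  -2.85 -2.63]
```

View pics/s1.png

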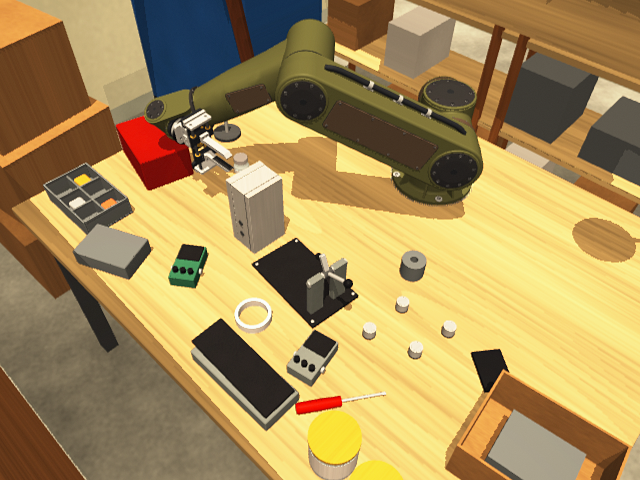

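```bash
python3 - <<'E'
from h import *
T=np.load("top0.npy");S=np.load("scene0.npy")
q=T[200:290,535:640].reshape(-1,3);q=q[q[:,2]>.03];print("redbox",q.min(0),q.max(0),np.median(q[:,2]))
q=T[200:290,535:600].reshape(-1,3);q=q[q[:,2]>.05]
for x in np.arange(.42,.66,.03): 
    w=q[abs(q[:,0]-x)<.015]; print(round(x,2),len(w), w[:,1].max() if len(w) else None)
q=T[290:322,490:522].reshape(-1,3);q=q[q[:,2]>.03];print("jar",q.min(0),q.max(0))
c=cam("top");P=cloud(c)
m=(P[...,2]>.1)&(P[...,0]>.3)&(P[...,1]<-.3)&(P[...,1]>-.8)
for y in np.arange(-.75,-.3,.04):
    w=P[m&(abs(P[...,1]-y)<.02)]; print(round(y,2),len(w),np.round(w.min(0),2),np.round(w.max(0),2))
E
```

```text
redbox [ 0.44599217 -0.74326795  0.03000732] [0.64712045 0.01825046 1.44522475] 0.1094360239855382
0.42 0 None
0.45 0 None
0.48 217 -0.5703704346108578
0.51 697 0.018250458839711173
0.54 638 -0.540805338422649
0.57 622 -0.5473332042694229
0.6 557 -0.5539814987130612
0.63 460 -0.5632715056060117
0.66 9 -0.5725494809123345
jar [ 0.36833535 -0.46667418  0.03033608] [0.49942953 0.01825046 1.44522475]
-0.75 221 [ 0.45 -0.74  0.1 ] [ 0.61 -0.73  0.12]
-0.71 1120 [ 0.39 -0.73  0.1 ] [ 0.62 -0.69  0.12]
-0.67 966 [ 0.33 -0.69  0.1 ] [ 0.63 -0.65  0.12]
-0.63 449 [ 0.3  -0.65  0.1 ] [ 0.64 -0.61  0.25]
-0.59 937 [ 0.47 -0.61  0.1 ] [ 0.65 -0.57  0.28]
-0.55 1011 [ 0.42 -0.57  0.1 ] [ 0.64 -0.53  0.3 ]
-0.51 1262 [ 0.39 -0.53  0.19] [ 0.57 -0.49  0.32]
-0.47 1618 [ 0.34 -0.49  0.19] [ 0.57 -0.45  0.35]
-0.43 2164 [ 0.31 -0.45  0.12] [ 0.57 -0.41  0.38]
-0.39 2503 [ 0.3  -0.41  0.12] [ 0.57 -0.37  0.41]
-0.35 1884 [ 0.3  -0.37  0.17] [ 0.54 -0.33  0.43]
-0.31 1308 [ 0.3  -0.33  0.17] [ 0.54 -0.3   0.46]
```

```bash
python3 - <<'E'
from h import *
R,o=st(); a=np.radians(87.3);t=np.radians(16);h=np.array([np.cos(a),np.sin(a),0]);k=np.array([0,0,1.])
z=h*np.cos(t)-k*np.sin(t);y=-(h*np.sin(t)+k*np.cos(t)); turn(R,y,z)
A=np.array([.5395-.045*h[0],-.2015-.045*h[1],.1285]);print("A",A,"stage move",A-.04*z-o["ee_pos"],"insert dir",z)
E
```

```text
[-0.868  1.114  0.843  1.143  2.349  1.052] [ 0.5326 -0.3007  0.1993] 
y [-0.049 -0.009 -0.999] z [ 0.002  1.    -0.009] F [ 1.1  0.4 -0.2] 0.038962277693486404
rotvec deg [-15.54  -2.42  -2.17]
A [ 0.53738021 -0.24645004  0.1285    ] stage move [ 0.00301748  0.01581985 -0.05978008] insert dir [ 0.04528163  0.96019458 -0.27563736]
```

{"name": "carry_out", "arguments": {
  "motion": "0.0005 0.0026 -0.01 -2.6 -0.4 -0.36 178; 0.0005 0.0026 -0.01 -2.6 -0.4 -0.36 178; 0.0005 0.0026 -0.01 -2.6 -0.4 -0.36 178; 0.0005 0.0026 -0.01 -2.6 -0.4 -0.36 178; 0.0005 0.0026 -0.01 -2.6 -0.4 -0.36 178; 0.0005 0.0026 -0.01 -2.6 -0.4 -0.36 178; 0 0 0 0 0 0 178; 0 0 0 0 0 0 178; 0 0 0 0 0 0 178"
}}

```text
time_s: 9.68
ee_pos: [0.5353, -0.2849, 0.1372]
eef_rot: [-1.844, 0.004, -0.048]
force: [0.6, 0.0, -0.3]
grip_width: 0.0288
grip_force: 0.0
```

```bash
python3 - <<'E'
from h import *
R,o=st(); a=np.radians(87.3);t=np.radians(16);h=np.array([np.cos(a),np.sin(a),0]);k=np.array([0,0,1.])
z=h*np.cos(t)-k*np.sin(t);y=-(h*np.sin(t)+k*np.cos(t)); turn(R,y,z)
print(np.array([.5374,-.2465,.1285])-o["ee_pos"])
E
```

```text
[-0.855  1.041  0.965  0.892  2.115  0.826] [ 0.5353 -0.2849  0.1372] 
y [-0.017 -0.269 -0.963] z [ 0.045  0.962 -0.27 ] F [ 0.6  0.  -0.3] 0.028811065373418664
rotvec deg [-0.37 -0.2   0.05]
[ 0.00209721  0.03835517 -0.00869212]
```

{"name": "carry_out", "arguments": {
  "motion": "0.0004 0.0077 -0.0018 0 0 0 178; 0.0004 0.0077 -0.0018 0 0 0 178; 0.0004 0.0077 -0.0018 0 0 0 178; 0.0004 0.0077 -0.0018 0 0 0 178; 0.0004 0.0077 -0.0018 0 0 0 178; 0.0001 0.0023 -0.0006 0 0 0 178; 0.0001 0.0023 -0.0006 0 0 0 178; 0.0001 0.0023 -0.0006 0 0 0 178; 0 0 0 0 0 0 178"
}}

```text
time_s: 10.43
ee_pos: [0.5375, -0.2389, 0.125]
eef_rot: [-1.843, 0.005, -0.048]
force: [0.2, -2.5, 0.2]
grip_width: 0.0284
grip_force: 1.1
```

```bash
python3 - <<'E'
from h import *
st()
c=cam("scene");a=cv2.resize(c["pixels"][110:270,130:330],None,fx=4,fy=3.7)[:,:,::-1];cv2.imwrite("pics/s2.png",a)
Q=cloud(c);m=(Q[...,2]>.205)&(Q[...,2]<.216)&(Q[...,1]<-.14)&(Q[...,1]>-.26)&(Q[...,0]>.47)&(Q[...,0]<.61)
print("scene top",rect(Q[m]))
E
```

```text
[-0.811  0.99   1.097  0.891  2.034  0.784] [ 0.5375 -0.2389  0.125 ] 
y [-0.018 -0.268 -0.963] z [ 0.045  0.962 -0.269] F [ 0.2 -2.5  0.2] 0.02838529668215856
scene top (array([ 540.5, -198.6]), array([ 96.2, 113. ]), 87.06)
```

View pics/s2.png

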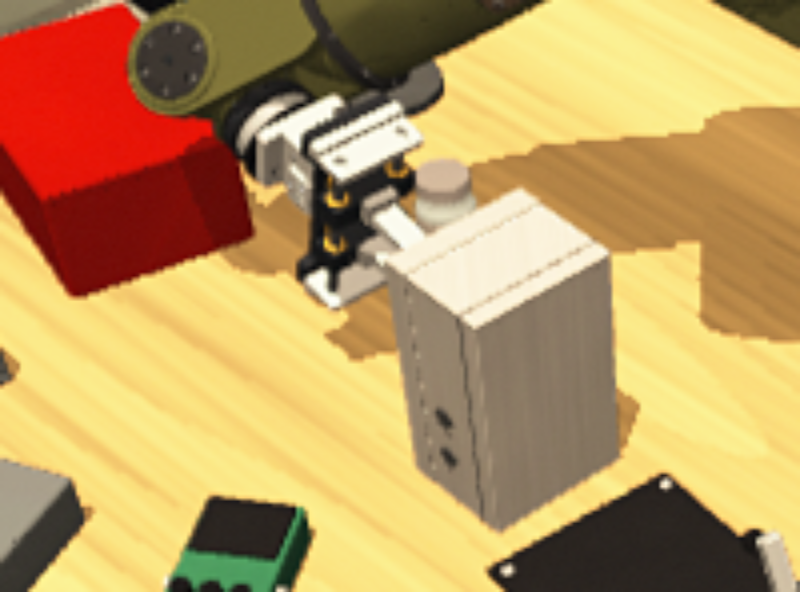

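The fingers have reached the bored face (crop about (395,250)) and light contact is felt, so I'll close on the web.

{"name": "carry_out", "arguments": {
  "motion": "0 0 0 0 0 0 215; 0 0 0 0 0 0 255; 0 0 0 0 0 0 255; 0 0 0 0 0 0 255; 0 0 0 0 0 0 255; 0 0 0 0 0 0 255",
  "grip_force": 40
}}

```text
time_s: 10.98
ee_pos: [0.538, -0.2386, 0.1274]
eef_rot: [-1.84, 0.001, -0.047]
force: [2.0, 3.7, 17.8]
grip_width: 0.0079
grip_force: 33.8
```

```bash
python3 - <<'E'
from h import *
st()
c=cam("scene")
Q=cloud(c);m=(Q[...,2]>.19)&(Q[...,2]<.24)&(Q[...,1]<-.13)&(Q[...,1]>-.26)&(Q[...,0]>.47)&(Q[...,0]<.61)
q=Q[m];print("scene top",rect(q),q[:,2].max()); 
t=q[q[:,2]>.2]; A=np.c_[t[:,:2],np.ones(len(t))]; print("plane",np.linalg.lstsq(A,t[:,2],rcond=None)[0])
E
```

```text
[-0.81   0.988  1.095  0.894  2.038  0.784] [ 0.538  -0.2386  0.1274] 
y [-0.014 -0.266 -0.964] z [ 0.045  0.963 -0.266] F [ 2.   3.7 17.8] 0.007917222422264628
scene top (array([ 540.8, -200.1]), array([ 96.9, 114. ]), 86.88) 0.21542986695458943
plane [-0.01098767 -0.01174381  0.21281401]
```

{"name": "carry_out", "arguments": {
  "motion": "0 0 0.002 0 0 0 255; 0.0003 0.003 0 0 0 -0.7 255; 0.0003 0.003 0 0 0 -0.7 255; 0.0003 0.003 0 0 0 -0.7 255; 0.0003 0.003 0 0 0 -0.7 255; 0.0003 0.003 0 0 0 -0.7 255; 0.0003 0.003 0 0 0 -0.7 255; 0 0 0 0 0 0 255; 0 0 0 0 0 0 255",
  "grip_force": 50
}}

```text
time_s: 11.78
ee_pos: [0.5386, -0.2241, 0.1348]
eef_rot: [-1.839, -0.005, -0.121]
force: [-16.5, -27.6, 54.5]
grip_width: 0.0063
grip_force: 63.8
```

```bash
cat >> h.py <<'E'
CO=np.array([.5518,-.1277]);CY=np.radians(83.0)
def incr(p):
    R=np.array([[np.cos(CY),-np.sin(CY)],[np.sin(CY),np.cos(CY)]]);return (np.atleast_2d(p)[:,:2]-CO)@R
E
python3 - <<'E'
from h import *
st()
for n in("top","scene"):
    c=cam(n);Q=cloud(c);m=(Q[...,2]>.19)&(Q[...,2]<.24)&(Q[...,1]<-.12)&(Q[...,1]>-.26)&(Q[...,0]>.47)&(Q[...,0]<.62)
    q=Q[m];r=rect(q);print("top",r,q[:,2].max(),incr(r[0]/1000)) 
    t=q[q[:,2]>.2]; A=np.c_[t[:,:2],np.ones(len(t))]; print("plane",np.linalg.lstsq(A,t[:,2],rcond=None)[0])
E
```

```text
[-0.814  0.927  1.195  0.936  1.966  0.786] [ 0.5386 -0.2241  0.1348] 
y [-0.027 -0.264 -0.964] z [ 0.118  0.957 -0.265] F [-16.5 -27.6  54.5] 0.006302396749568099
top (array([ 540.5, -181.5]), array([ 90.4, 110.6]), 87.23) 0.22424976450219458 [[-0.05477611  0.0046592 ]]
plane [-0.01210873 -0.09992183  0.20202242]
top (array([ 543.5, -179.2]), array([ 96.4, 113.4]), 86.24) 0.22149179190304658 [[-0.05212764  0.00196186]]
plane [-0.02768413 -0.1058018   0.20853615]
```

{"name": "carry_out", "arguments": {
  "motion": "0.0003 0.0025 0.0024 0 0 0 255; 0.0003 0.0025 0.0024 0 0 0 255; 0.0003 0.0025 0.0024 0 0 0 255; 0.0003 0.0025 0.0024 0 0 0 255; 0.0003 0.0025 0.0024 0 0 0 255; 0.0003 0.0025 0.0024 0 0 0 255; 0.0003 0.0025 0.0024 0 0 0 255; 0.0003 0.0025 0.0024 0 0 0 255; 0 0 0 0 0 0 255; 0 0 0 0 0 0 255"
}}

```text
time_s: 12.72
ee_pos: [0.5416, -0.2006, 0.145]
eef_rot: [-1.843, 0.007, -0.121]
force: [0.1, 0.7, -7.1]
grip_width: 0.0061
grip_force: 57.1
```

```bash
cat > m.py <<'E'
from h import *
st()
for n in("top","scene"):
    c=cam(n);Q=cloud(c);m=(Q[...,2]>.17)&(Q[...,2]<.26)&(Q[...,1]<-.05)&(Q[...,1]>-.23)&(Q[...,0]>.47)&(Q[...,0]<.63)
    q=Q[m]; t=q[q[:,2]>.19]; r=rect(t);A=np.c_[t[:,:2],np.ones(len(t))];p=np.linalg.lstsq(A,t[:,2],rcond=None)[0]
    print(n,len(t),r,incr(r[0]/1000),"slope",p[:2],"tilt",np.degrees(np.arctan(np.hypot(p[0],p[1]))),"head",np.degrees(np.arctan2(-p[1],-p[0])),t[:,2].min(),t[:,2].max())
E
python3 m.py
```

```text
[-0.786  0.885  1.246  0.948  1.941  0.803] [ 0.5416 -0.2006  0.145 ] 
y [-0.039 -0.266 -0.963] z [ 0.115  0.956 -0.269] F [ 0.1  0.7 -7.1] 0.006089090383056693
top 2109 (array([ 545.8, -151.8]), array([ 96.1, 110.6]), 85.41) [[-0.02465158  0.00301823]] slope [-0.02572576 -0.20920147] tilt 11.902427463099368 head 82.98946359345999 0.19090139599720168 0.23215430797598913
scene 1585 (array([ 549.3, -146.6]), array([ 94.4, 113.4]), 85.03) [[-0.0190638   0.00017803]] slope [-0.0838221 -0.2400463] tilt 14.265758076647058 head 70.7512382730085 0.19017718779589565 0.2303293347396309
```

{"name": "carry_out", "arguments": {
  "motion": "0.0003 0.0028 0.0003 0 0 0 255; 0.0003 0.0028 0.0003 0 0 0 255; 0.0003 0.0028 0.0003 0 0 0 255; 0.0003 0.0028 0.0003 0 0 0 255; 0.0003 0.0028 0.0003 0 0 0 255; 0 0 0 0 0 0 255; 0.0008 0.0068 0.0017 -2.65 0.32 0 255; 0.0008 0.0068 0.0017 -2.65 0.32 0 255; 0.0009 0.007 0.001 -2.65 0.32 0 255; 0.0009 0.007 0.001 -2.65 0.32 0 255; 0.0009 0.007 0.0004 -2.65 0.32 0 255; 0.0009 0.007 0.0004 -2.65 0.32 0 255; 0 0 0 0 0 0 255; 0 0 0 0 0 0 255"
}}

```text
time_s: 13.98
ee_pos: [0.5484, -0.1449, 0.1543]
eef_rot: [-2.121, 0.004, -0.122]
force: [0.2, -0.6, -7.3]
grip_width: 0.0059
grip_force: 55.2
```

```bash
python3 m.py; python3 -c "
from h import *
o=ctrl.get_obs();print(incr(o['ee_pos']),o['grip_force'])"
```

```text
[-0.68   0.687  1.392  0.817  1.713  0.849] [ 0.5484 -0.1449  0.1543] 
y [-0.067 -0.519 -0.852] z [ 0.102  0.846 -0.523] F [ 0.2 -0.6 -7.3] 0.005867620498559339
top 2002 (array([ 553.4, -140.6]), array([179. , 114.3]), 89.9) [[-0.01260885 -0.00316019]] slope [-0.03619124 -0.05234284] tilt 3.641181436539371 head 55.33898136019291 0.1900452210031589 0.23978579731467997
scene 1695 (array([ 556.4, -139.7]), array([179.9, 114. ]), 89.23) [[-0.01134995 -0.00602814]] slope [-0.05784523 -0.07709408] tilt 5.5052999397031925 head 53.1183682216667 0.1900506766145087 0.258982542706893
[[-0.01818177  0.00145718]] 55.17903679153733
```

{"name": "carry_out", "arguments": {
  "motion": "0.0009 0.0073 -0.0003 -2.65 0.32 0 255; 0.0009 0.0073 -0.0003 -2.65 0.32 0 255; 0.0009 0.0073 -0.001 -2.65 0.32 0 255; 0.0009 0.0073 -0.001 -2.65 0.32 0 255; 0.0009 0.0072 -0.0015 -2.65 0.32 0 255; 0.0009 0.0072 -0.0015 -2.65 0.32 0 255; 0.0008 0.0064 -0.0016 -2.6 0.32 0 255; 0.0008 0.0064 -0.0016 -2.6 0.32 0 255; 0.0008 0.0063 -0.0022 -2.6 0.32 0 255; 0.0008 0.0063 -0.0022 -2.6 0.32 0 255; 0.0007 0.006 -0.0027 -2.6 0.32 0 255; 0.0007 0.006 -0.0027 -2.6 0.32 0 255; 0.0007 0.0058 -0.0032 -2.6 0.32 0 255; 0.0007 0.0058 -0.0032 -2.6 0.32 0 255; 0 0 0 0 0 0 255; 0 0 0 0 0 0 255"
}}

```text
time_s: 15.42
ee_pos: [0.5595, -0.0523, 0.1287]
eef_rot: [-2.765, 0.004, -0.125]
force: [-1.1, 0.5, -1.0]
grip_width: 0.0058
grip_force: 55.6
```

```bash
python3 - <<'E'
from h import *
R,o=st();print(incr(o['ee_pos']),o['grip_force'])
c=cam("scene");a=cv2.resize(c["pixels"][130:330,180:430],None,fx=3.2,fy=3)[:,:,::-1];cv2.imwrite("pics/s3.png",a)
E
```

```text
[-0.334  0.435  1.57   0.388  1.247  1.217] [ 0.5595 -0.0523  0.1287] 
y [-0.117 -0.922 -0.368] z [ 0.042  0.366 -0.93 ] F [-1.1  0.5 -1. ] 0.005802172102891624
[[0.07576097 0.00150196]] 55.612021051347256
```

View pics/s3.png

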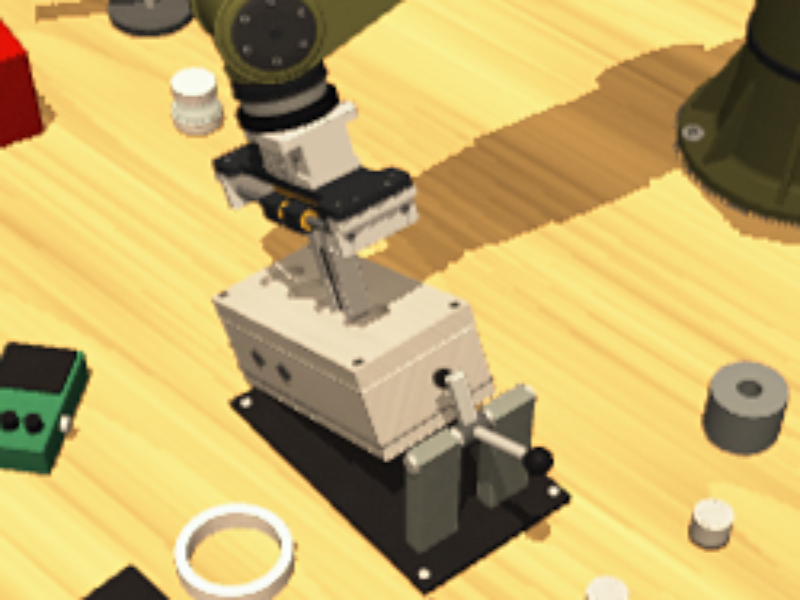

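The crop shows the chassis gripped and tipped to about 68°, with its far end clear of the raised foot at (440,378).

{"name": "carry_out", "arguments": {
  "motion": "0.0006 0.0052 -0.0037 -2.65 0.32 0 255; 0.0006 0.0052 -0.0037 -2.65 0.32 0 255; 0.0006 0.0048 -0.0042 -2.65 0.32 0 255; 0.0006 0.0048 -0.0042 -2.65 0.32 0 255; 0.0005 0.0044 -0.0046 -2.65 0.32 0 255; 0.0005 0.0044 -0.0046 -2.65 0.32 0 255; 0.0005 0.004 -0.005 -2.65 0.32 0 255; 0.0005 0.004 -0.005 -2.65 0.32 0 255; 0 0 0 0 0 0 255; 0 0 0 0 0 0 255; 0 0 0 0 0 0 255"
}}

```text
time_s: 16.38
ee_pos: [0.5641, -0.0162, 0.0939]
eef_rot: [-3.138, 0.002, -0.127]
force: [-1.7, 4.0, -0.8]
grip_width: 0.0057
grip_force: 56.6
```

```bash
cat > m2.py <<'E'
from h import *
R,o=st();print(incr(o['ee_pos']))
for n in("top","scene"):
    c=cam(n);Q=cloud(c);X=incr(Q.reshape(-1,3)).reshape(480,640,2);v,u=np.mgrid[0:480,0:640]
    m=(abs(Q[...,2]-.1)<.012)&(X[...,0]>-.06)&(X[...,0]<.205)&(abs(X[...,1])<.075)
    t=np.c_[X[m],Q[...,2][m]];r=cv2.minAreaRect((t[:,:2]*1000).astype(np.float32));A=np.c_[t[:,:2],np.ones(len(t))]
    print(n,len(t),r,"z",np.linalg.lstsq(A,t[:,2],rcond=None)[0])
E
python3 m2.py
```

```text
[-0.095  0.447  1.595  0.004  1.102  1.601] [ 0.5641 -0.0162  0.0939] 
y [-0.127 -0.992 -0.004] z [-0.001  0.004 -1.   ] F [-1.7  4.  -0.8] 0.005694516272480586
[[0.11217197 0.00138419]]
top 1040 ((87.56851959228516, 1.9503402709960938), (110.21775817871094, 210.17161560058594), 89.45906829833984) z [0.02369423 0.02091125 0.1003377 ]
scene 2106 ((89.74508666992188, -1.3932342529296875), (111.67161560058594, 215.33900451660156), 89.72604370117188) z [0.02860028 0.00611415 0.09753295]
```

{"name": "carry_out", "arguments": {
  "motion": "0 0 0 0 0 0 235; 0 0 0 0 0 0 210; 0 0 0 0 0 0 190; 0 0 0 0 0 0 178; 0 0 0 0 0 0 178; 0 0 0.01 0 0 0 178; 0 0 0.02 0 0 0 178; 0 0 0.035 0 0 0 178; 0 0 0.035 0 0 0 178; 0 0 0.035 0 0 0 178; 0 0 0.035 0 0 0 178; 0 0 0 0 0 0 178; 0 0 0 0 0 0 178",
  "grip_force": 15
}}

```text
time_s: 17.57
ee_pos: [0.5646, -0.0159, 0.2662]
eef_rot: [-3.14, -0.003, -0.126]
force: [0.4, 0.6, -1.1]
grip_width: 0.0284
grip_force: 0.0
```

{"name": "carry_out", "arguments": {
  "motion": "-0.03 0 0.01 0 0 0 178; -0.04 0 0 0 0 0 178; -0.04 0 0 0 0 0 178; -0.04 0 0 0 0 0 178; -0.03 0 0 0 0 0 178; 0 0 0 0 0 0 178"
}}

```text
time_s: 18.07
ee_pos: [0.3803, -0.0156, 0.2735]
eef_rot: [-3.14, 0.001, -0.126]
force: [-0.5, -0.2, 0.7]
grip_width: 0.0285
grip_force: 0.0
```

```bash
python3 m2.py; python3 - <<'E'
from h import *
c=cam("top");save(c,"pics/t2.png");cans(c,reg=((.35,.68),(.15,.5)))
a=cv2.resize(c["pixels"][185:325,170:430],None,fx=3,fy=3)[:,:,::-1];cv2.imwrite("pics/t2c.png",a)
E
```

```text
[-1.380e-01 -1.410e-01  1.838e+00  1.000e-03  1.445e+00  1.558e+00] [ 0.3803 -0.0156  0.2735] 
y [-0.126 -0.992 -0.001] z [-0.001  0.001 -1.   ] F [-0.5 -0.2  0.7] 0.028457805344876946
[[0.09035349 0.18385469]]
top 3686 ((87.9880599975586, 2.2358055114746094), (110.36541748046875, 210.61297607421875), 88.68788146972656) z [ 0.00658254 -0.00047174  0.09849575]
scene 2644 ((91.27886962890625, 0.008876800537109375), (113.65662384033203, 213.59762573242188), 88.19293975830078) z [0.00625306 0.00700613 0.09781503]
can? [249 189  22   9  73] [[0.6661 0.1792 0.0353]] 0.035
can? [234 224  13  13 128] [[0.574  0.2238 0.0296]] 0.03
can? [191 237  13  13 127] [[0.5403 0.3342 0.0306]] 0.031
can? [230 269  13  13 130] [[0.4593 0.2337 0.0303]] 0.03
can? [181 277  13  12 130] [[0.439  0.3577 0.0302]] 0.03
```

View pics/t2c.png

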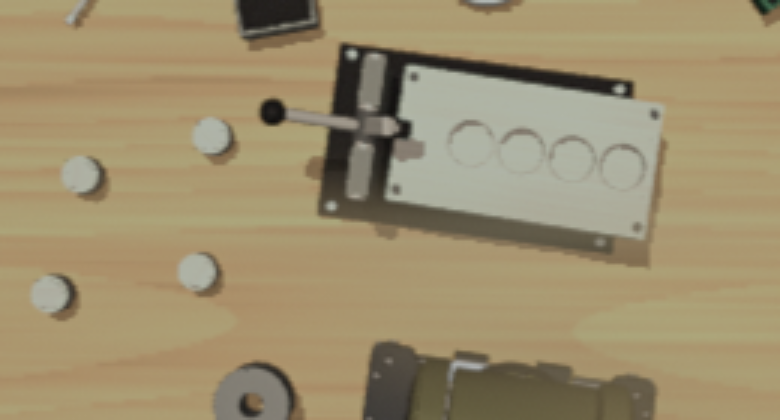

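The top crop shows four bores facing up at (471,143), (521,150), (572,158) and (623,166), and the four cans on the left.

```bash
python3 - <<'E'
from h import *
c=cam("top");x0,y0,f=300,215,8
g=cv2.cvtColor(c["pixels"],cv2.COLOR_RGB2GRAY)[y0:y0+50,x0:x0+95]
a=cv2.resize(g,None,fx=f,fy=f,interpolation=cv2.INTER_CUBIC)
rp=.018/1.345*557*f
C=cv2.HoughCircles(cv2.GaussianBlur(a,(0,0),4),cv2.HOUGH_GRADIENT,1.5,90,param1=60,param2=20,minRadius=int(rp*.88),maxRadius=int(rp*1.12))[0]
print(rp,C[:6])
px=(C[:,:2]+.5)/f-.5+[x0,y0]
w=ray(c,px,.1);w=w[np.argsort(-w[:,1])];print(np.round(w,4))
# fit: known 41mm spacing
X=incr(w);print(np.round(X,4))
# can tops by brightness
for u,v in((240,230),(197,243),(236,275),(187,283)):
    s=c["pixels"][v-14:v+15,u-14:u+15].min(-1);b=cv2.resize(s,None,fx=8,fy=8,interpolation=cv2.INTER_CUBIC)
    r=.016/1.415*557*8
    k=cv2.HoughCircles(cv2.GaussianBlur(b,(0,0),3),cv2.HOUGH_GRADIENT,1.5,200,param1=60,param2=15,minRadius=int(r*.85),maxRadius=int(r*1.15))[0][0]
    print(k[2],r,np.round(ray(c,(k[:2]+.5)/8-.5+[u-14,v-14],.03),4))
E
```

```text
Traceback (most recent call last):
TypeError: 'NoneType' object is not subscriptable
```

```bash
python3 - <<'E'
from h import *
c=cam("top");x0,y0,f=300,215,8
g=c["pixels"].mean(-1)
P=cloud(c);eye=(np.array([[471,143],[521,150],[572,158],[623,166]])+.5)/3-.5+[170,185]
w=ray(c,eye,.1);print("eye",np.round(w,4),np.diff(incr(w),axis=0))
a=cv2.resize(g[y0:y0+50,x0:x0+95].astype(np.float32),None,fx=f,fy=f,interpolation=cv2.INTER_CUBIC)
a=cv2.normalize(cv2.GaussianBlur(a,(0,0),3),None,0,255,cv2.NORM_MINMAX).astype(np.uint8);rp=.018/1.345*557*f
C=cv2.HoughCircles(a,cv2.HOUGH_GRADIENT,2,120,param1=25,param2=12,minRadius=int(rp*.88),maxRadius=int(rp*1.12))
if C is not None:
    C=C[0];w=ray(c,(C[:,:2]+.5)/f-.5+[x0,y0],.1);print("hough",np.round(w[np.argsort(-w[:,1])][:7],4))
# chassis top rect in pixels
X=incr(P.reshape(-1,3)).reshape(480,640,2)
m=(abs(P[...,2]-.1)<.008)&(X[...,0]>-.06)&(X[...,0]<.21)&(abs(X[...,1])<.075);v,u=np.nonzero(m)
r=cv2.minAreaRect(np.stack([u,v],1).astype(np.float32));b=ray(c,cv2.boxPoints(r),.1);print("rect",r,np.round(b,4),b.mean(0))
for u,v in((240,230),(197,243),(236,275),(187,283)):
    s=c["pixels"][v-14:v+15,u-14:u+15].min(-1).astype(np.float32)
    m=(s>130).astype(np.uint8);n,l,stt,ce=cv2.connectedComponentsWithStats(m);i=1+stt[1:,4].argmax()
    h=cv2.minEnclosingCircle(np.argwhere(l==i)[:,::-1].astype(np.float32));print(stt[i],h[1],.016/1.415*557,np.round(ray(c,ce[i]+[u-14,v-14],.03),4))
E
```

```text
eye [[ 0.5665  0.0045  0.1   ]
 [ 0.5612 -0.0358  0.1   ]
 [ 0.5551 -0.0768  0.1   ]
 [ 0.5491 -0.1178  0.1   ]] [[-0.04062432  0.00031238]
 [-0.04146948  0.00100484]
 [-0.04141104  0.00100343]]
hough [[ 0.4999  0.0605  0.1   ]
 [ 0.5368  0.0494  0.1   ]
 [ 0.5949  0.044   0.1   ]
 [ 0.4931  0.0146  0.1   ]
 [ 0.5662  0.0044  0.1   ]
 [ 0.53    0.0035  0.1   ]
 [ 0.5955 -0.0207  0.1   ]]
rect ((341.8525695800781, 234.70809936523438), (93.43914794921875, 45.54113006591797), 8.746161460876465) [[ 0.5227  0.0873  0.1   ]
 [ 0.6319  0.0718  0.1   ]
 [ 0.5994 -0.1517  0.1   ]
 [ 0.4907 -0.1354  0.1   ]] [ 0.56119743 -0.03202073  0.1       ]
[  8   8  12  12 117] 6.041623115539551 6.298233215547703 [[0.5748 0.2258 0.03  ]]
[  7   8  13  12 120] 6.222818374633789 6.298233215547703 [[0.5405 0.3372 0.03  ]]
[  7   9  13  12 119] 6.206195831298828 6.298233215547703 [[0.4589 0.2358 0.03  ]]
[  7   8  12  12 117] 6.050939559936523 6.298233215547703 [[0.4385 0.3609 0.03  ]]
```

{"name": "carry_out", "arguments": {
  "motion": "0.0138 0.0172 0 0 0 6.45 92; 0.0138 0.0172 0 0 0 6.45 92; 0.0138 0.0172 0 0 0 6.45 92; 0.0138 0.0172 0 0 0 6.45 92; 0.0138 0.0172 0 0 0 6.45 92; 0.0138 0.0172 0 0 0 6.45 92; 0.0138 0.0172 0 0 0 6.45 92; 0.0138 0.0172 0 0 0 6.45 92; 0.0138 0.0172 0 0 0 6.45 92; 0.0138 0.0172 0 0 0 6.45 92; 0.0138 0.0172 0 0 0 6.45 92; 0.0138 0.0172 0 0 0 6.45 92; 0.0138 0.0172 0 0 0 6.45 92; 0.0138 0.0172 0 0 0 6.45 92; 0 0 0 0 0 0 92; 0 0 -0.04 0 0 0 92; 0 0 -0.04 0 0 0 92; 0 0 0 0 0 0 92; 0 0 0 0 0 0 92"
}}

```text
time_s: 19.9
ee_pos: [0.5769, 0.2247, 0.1924]
eef_rot: [-3.136, 0.003, 1.449]
force: [1.1, 0.5, 1.2]
grip_width: 0.0601
grip_force: 0.0
```

```bash
python3 -c "
from h import *
c=cam('top');cans(c,reg=((.35,.56),(.2,.5)));c=cam('scene');cans(c,reg=((.35,.6),(.2,.5)))"
```

```text
can? [193 238  10  11  80] [[0.5389 0.333  0.0302]] 0.03
can? [181 278   9  11  50] [[0.4358 0.3658 0.0304]] 0.03
can? [410 270  13   8  57] [[0.369  0.2099 0.0297]] 0.03
can? [396 296  13  13 131] [[0.4648 0.238  0.0294]] 0.029
can? [442 321  15  13 141] [[0.4443 0.3622 0.0297]] 0.03
can? [363 322  14  14 146] [[0.5791 0.2281 0.0292]] 0.029
can? [409 341  14  15 157] [[0.5457 0.3388 0.0296]] 0.03
```

{"name": "carry_out", "arguments": {
  "motion": "-0.0015 0.001 -0.035 0 0 0 92; 0 0 -0.035 0 0 0 92; 0 0 -0.035 0 0 0 92; 0 0 -0.035 0 0 0 92; 0 0 -0.025 0 0 0 92; 0 0 -0.013 0 0 0 92; 0 0 0 0 0 0 92; 0 0 0 0 0 0 255; 0 0 0 0 0 0 255; 0 0 0 0 0 0 255; 0 0 0 0 0 0 255; 0 0 0 0 0 0 255; 0 0 0.01 0 0 0 255; 0 0 0.03 0 0 0 255; 0 0 0.04 0 0 0 255; 0 0 0.04 0 0 0 255; 0 0 0.04 0 0 0 255; 0 0 0.04 0 0 0 255; 0 0 0 0 0 0 255",
  "grip_force": 20
}}

```text
time_s: 21.58
ee_pos: [0.5778, 0.2267, 0.2255]
eef_rot: [3.131, -0.004, 1.45]
force: [0.4, 0.1, 0.3]
grip_width: 0.0313
grip_force: 20.0
```

{"name": "carry_out", "arguments": {
  "motion": "-0.0028 -0.0344 0 0 0 0 255; -0.0028 -0.0344 0 0 0 0 255; -0.0028 -0.0344 0 0 0 0 255; -0.0028 -0.0344 0 0 0 0 255; -0.0028 -0.0344 0 0 0 0 255; -0.0028 -0.0344 0 0 0 0 255; -0.0028 -0.0344 0 0 0 0 255; -0.0028 -0.0344 0 0 0 0 255; -0.0028 -0.0344 0 0 0 0 255; -0.0028 -0.0344 0 0 0 0 255; 0 0 0 0 0 0 255; 0 0 0 0 0 0 255; 0 0 0 0 0 0 255"
}}

```text
time_s: 22.67
ee_pos: [0.5478, -0.1177, 0.2161]
eef_rot: [-3.14, 0.001, 1.45]
force: [0.5, -0.3, -0.7]
grip_width: 0.0315
grip_force: 20.0
```

{"name": "carry_out", "arguments": {
  "motion": "0.0015 0.0005 -0.03 0 0 0 255; 0 0 -0.03 0 0 0 255; 0 0 -0.025 0 0 0 255; 0 0 -0.01 0 0 0 255; 0 0 -0.003 0 0 0 255; 0 0 -0.003 0 0 0 255; 0 0 -0.003 0 0 0 255; 0 0 -0.003 0 0 0 255; 0 0 -0.002 0 0 0 255; 0 0 0 0 0 0 255; 0 0 0 0 0 0 255"
}}

```text
time_s: 23.58
ee_pos: [0.5494, -0.1176, 0.107]
eef_rot: [-3.141, 0.001, 1.45]
force: [0.6, 0.2, 0.2]
grip_width: 0.0316
grip_force: 20.0
```

{"name": "carry_out", "arguments": {
  "motion": "0 0 -0.0015 0 0 0 255; 0 0 -0.001 0 0 0 255; 0 0 0 0 0 0 255; 0 0 0 0 0 0 200; 0 0 0 0 0 0 150; 0 0 0 0 0 0 120; 0 0 0 0 0 0 92; 0 0 0.02 0 0 0 92; 0 0 0.04 0 0 0 92; 0 0 0.04 0 0 0 92; 0 0 0.02 0 0 0 92; 0 0 0 0 0 0 92"
}}

```text
time_s: 24.58
ee_pos: [0.5508, -0.1179, 0.2292]
eef_rot: [3.135, 0.002, 1.45]
force: [-0.4, -0.6, -0.3]
grip_width: 0.0596
grip_force: 0.0
```

{"name": "carry_out", "arguments": {
  "motion": "-0.001 0.038 0 0 0 0 92; -0.001 0.038 0 0 0 0 92; -0.001 0.038 0 0 0 0 92; -0.001 0.038 0 0 0 0 92; -0.001 0.038 0 0 0 0 92; -0.001 0.038 0 0 0 0 92; -0.001 0.038 0 0 0 0 92; -0.001 0.038 0 0 0 0 92; -0.001 0.038 0 0 0 0 92; 0 0.038 0 0 0 0 92; 0 0.038 0 0 0 0 92; 0 0.036 0 0 0 0 92; 0 0 0 0 0 0 92; 0 0 0 0 0 0 92"
}}

```text
time_s: 25.75
ee_pos: [0.5396, 0.3378, 0.2224]
eef_rot: [-3.138, 0.002, 1.453]
force: [0.1, 0.0, -0.7]
grip_width: 0.0599
grip_force: 0.0
```

```bash
cat > m3.py <<'E'
from h import *
R,o=st();c=cam('scene');cans(c,reg=((.35,.66),(.2,.55)))
c=cam('top');P=cloud(c);cans(c,reg=((.35,.66),(.2,.55)))
cans(c,.11,.127,((.5,.62),(-.16,.03)))
E
python3 m3.py
```

```text
[ 0.502  0.489  1.221 -0.     1.435  0.62 ] [0.5396 0.3378 0.2224] 
y [ 0.993 -0.118 -0.003] z [-0.003 -0.002 -1.   ] F [ 0.1  0.  -0.7] 0.059947371131453174
can? [396 296  13  13 131] [[0.4644 0.2383 0.0291]] 0.029
can? [442 321  15  13 142] [[0.4441 0.3625 0.0291]] 0.029
can? [409 341  14  14 154] [[0.5456 0.3389 0.0294]] 0.029
can? [492 391  12  10  56] [[0.5186 0.5378 0.0287]] 0.029
can? [119 196   5  22  61] [[0.6302 0.5312 0.0306]] 0.031
can? [191 237  13  12 126] [[0.5404 0.3343 0.0302]] 0.03
can? [230 269  12  13 126] [[0.4593 0.2341 0.0297]] 0.03
can? [372 234  14  13 138] [[ 0.5489 -0.119   0.1194]] 0.119
```

{"name": "carry_out", "arguments": {
  "motion": "0.0008 -0.0015 -0.035 0 0 0 92; 0 0 -0.035 0 0 0 92; 0 0 -0.035 0 0 0 92; 0 0 -0.035 0 0 0 92; 0 0 -0.035 0 0 0 92; 0 0 -0.022 0 0 0 92; 0 0 -0.01 0 0 0 92; 0 0 0 0 0 0 92; 0 0 0 0 0 0 255; 0 0 0 0 0 0 255; 0 0 0 0 0 0 255; 0 0 0 0 0 0 255; 0 0 0 0 0 0 255"
}}

```text
time_s: 26.93
ee_pos: [0.5415, 0.3352, 0.0183]
eef_rot: [-3.141, 0.0, 1.45]
force: [-1.6, -0.1, 5.0]
grip_width: 0.0317
grip_force: 20.0
```

{"name": "carry_out", "arguments": {
  "motion": "0 0 0.01 0 0 0 255; 0 0 0.03 0 0 0 255; 0 0 0.04 0 0 0 255; 0 0 0.04 0 0 0 255; 0 0 0.04 0 0 0 255; 0 0 0.04 0 0 0 255; 0.0013 -0.0375 0 0 0 0 255; 0.0013 -0.0375 0 0 0 0 255; 0.0013 -0.0375 0 0 0 0 255; 0.0013 -0.0375 0 0 0 0 255; 0.0013 -0.0375 0 0 0 0 255; 0.0013 -0.0375 0 0 0 0 255; 0.0013 -0.0375 0 0 0 0 255; 0.0013 -0.0375 0 0 0 0 255; 0.0013 -0.0375 0 0 0 0 255; 0.0013 -0.0375 0 0 0 0 255; 0.0013 -0.0375 0 0 0 0 255; 0 0 0 0 0 0 255; 0 0 0 0 0 0 255; 0 0 0 0 0 0 255"
}}

```text
time_s: 28.6
ee_pos: [0.5554, -0.0771, 0.2178]
eef_rot: [-3.141, 0.001, 1.45]
force: [0.8, 0.1, 0.1]
grip_width: 0.0314
grip_force: 20.0
```

{"name": "carry_out", "arguments": {
  "motion": "0 0.0005 -0.03 0 0 0 255; 0 0 -0.03 0 0 0 255; 0 0 -0.025 0 0 0 255; 0 0 -0.01 0 0 0 255; 0 0 -0.003 0 0 0 255; 0 0 -0.003 0 0 0 255; 0 0 -0.003 0 0 0 255; 0 0 -0.003 0 0 0 255; 0 0 -0.002 0 0 0 255; 0 0 0 0 0 0 255; 0 0 0 0 0 0 255"
}}

```text
time_s: 29.52
ee_pos: [0.5555, -0.0771, 0.1085]
eef_rot: [-3.141, 0.001, 1.45]
force: [-0.4, -1.2, -0.4]
grip_width: 0.0312
grip_force: 20.0
```

Next can C is at about (0.459, 0.235).

{"name": "carry_out", "arguments": {
  "motion": "0 0 -0.001 0 0 0 255; 0 0 0 0 0 0 255; 0 0 0 0 0 0 200; 0 0 0 0 0 0 150; 0 0 0 0 0 0 120; 0 0 0 0 0 0 92; 0 0 0.02 0 0 0 92; 0 0 0.04 0 0 0 92; 0 0 0.04 0 0 0 92; 0 0 0.02 0 0 0 92; -0.0107 0.0346 0 0 0 0 92; -0.0107 0.0346 0 0 0 0 92; -0.0107 0.0346 0 0 0 0 92; -0.0107 0.0346 0 0 0 0 92; -0.0107 0.0346 0 0 0 0 92; -0.0107 0.0346 0 0 0 0 92; -0.0107 0.0346 0 0 0 0 92; -0.0107 0.0346 0 0 0 0 92; -0.0107 0.0346 0 0 0 0 92; 0 0 0 0 0 0 92"
}}

```text
time_s: 31.18
ee_pos: [0.4573, 0.2388, 0.2273]
eef_rot: [-3.14, 0.0, 1.454]
force: [-0.5, -0.3, 0.1]
grip_width: 0.0601
grip_force: 0.0
```

{"name": "carry_out", "arguments": {
  "motion": "0 0 0 0 0 0 92; 0 0 0 0 0 0 92"
}}

```text
time_s: 31.35
ee_pos: [0.4592, 0.234, 0.2272]
eef_rot: [-3.14, 0.001, 1.45]
force: [0.3, -1.2, 0.3]
grip_width: 0.0602
grip_force: 0.0
```

```bash
python3 m3.py
```

```text
[ 0.4    0.207  1.586 -0.     1.35   0.521] [0.4592 0.234  0.2272] 
y [ 0.993 -0.12  -0.001] z [-0.002 -0.001 -1.   ] F [ 0.3 -1.2  0.3] 0.060152156688364905
can? [410 271  14   8  58] [[0.3691 0.2094 0.0283]] 0.028
can? [396 296  13  14 132] [[0.4646 0.2382 0.0289]] 0.029
can? [442 321  15  13 144] [[0.4443 0.3624 0.0292]] 0.029
can? [492 391  12  10  54] [[0.5184 0.5381 0.0292]] 0.029
can? [119 195   7  58 163] [[0.5856 0.5268 0.0305]] 0.03
can? [231 269  12  13 113] [[0.4597 0.2324 0.0307]] 0.031
can? [354 231  14  13 140] [[ 0.5551 -0.0766  0.1195]] 0.12
can? [372 234  14  13 143] [[ 0.549  -0.1187  0.1193]] 0.119
```

{"name": "carry_out", "arguments": {
  "motion": "0 0.001 -0.035 0 0 0 92; 0 0 -0.035 0 0 0 92; 0 0 -0.035 0 0 0 92; 0 0 -0.035 0 0 0 92; 0 0 -0.035 0 0 0 92; 0 0 -0.025 0 0 0 92; 0 0 -0.01 0 0 0 92; 0 0 0 0 0 0 92; 0 0 0 0 0 0 255; 0 0 0 0 0 0 255; 0 0 0 0 0 0 255; 0 0 0 0 0 0 255; 0 0 0 0 0 0 255"
}}

```text
time_s: 32.53
ee_pos: [0.4596, 0.2356, 0.0182]
eef_rot: [3.142, 0.0, 1.45]
force: [0.0, -0.1, 7.4]
grip_width: 0.031
grip_force: 20.0
```

{"name": "carry_out", "arguments": {
  "motion": "0 0 0.01 0 0 0 255; 0 0 0.03 0 0 0 255; 0 0 0.04 0 0 0 255; 0 0 0.04 0 0 0 255; 0 0 0.04 0 0 0 255; 0 0 0.04 0 0 0 255; 0.0113 -0.03 0 0 0 0 255; 0.0113 -0.03 0 0 0 0 255; 0.0113 -0.03 0 0 0 0 255; 0.0113 -0.03 0 0 0 0 255; 0.0113 -0.03 0 0 0 0 255; 0.0113 -0.03 0 0 0 0 255; 0.0113 -0.03 0 0 0 0 255; 0.0113 -0.03 0 0 0 0 255; 0.0113 -0.03 0 0 0 0 255; 0 0 0 0 0 0 255; 0 0 0 0 0 0 255; 0 0 0 0 0 0 255"
}}

```text
time_s: 34.03
ee_pos: [0.5605, -0.0342, 0.2177]
eef_rot: [-3.14, 0.001, 1.45]
force: [0.3, 1.1, -0.9]
grip_width: 0.0309
grip_force: 20.0
```

{"name": "carry_out", "arguments": {
  "motion": "0.0004 -0.0016 -0.03 0 0 0 255; 0 0 -0.03 0 0 0 255; 0 0 -0.025 0 0 0 255; 0 0 -0.01 0 0 0 255; 0 0 -0.003 0 0 0 255; 0 0 -0.003 0 0 0 255; 0 0 -0.003 0 0 0 255; 0 0 -0.003 0 0 0 255; 0 0 -0.002 0 0 0 255; 0 0 0 0 0 0 255; 0 0 0 0 0 0 255"
}}

```text
time_s: 34.95
ee_pos: [0.5614, -0.0362, 0.1085]
eef_rot: [-3.141, 0.001, 1.45]
force: [0.3, 0.2, -0.7]
grip_width: 0.0316
grip_force: 20.0
```

Next can D at about (0.439, 0.360). The shift is (-0.122, +0.396).

{"name": "carry_out", "arguments": {
  "motion": "0 0 -0.001 0 0 0 255; 0 0 0 0 0 0 255; 0 0 0 0 0 0 200; 0 0 0 0 0 0 150; 0 0 0 0 0 0 120; 0 0 0 0 0 0 92; 0 0 0.02 0 0 0 92; 0 0 0.04 0 0 0 92; 0 0 0.04 0 0 0 92; 0 0 0.02 0 0 0 92"
}}

```text
time_s: 35.78
ee_pos: [0.5621, -0.0363, 0.2321]
eef_rot: [3.138, 0.001, 1.45]
force: [0.4, 0.6, 0.1]
grip_width: 0.0598
grip_force: 0.0
```

{"name": "carry_out", "arguments": {
  "motion": "-0.0111 0.036 0 0 0 0 92; -0.0111 0.036 0 0 0 0 92; -0.0111 0.036 0 0 0 0 92; -0.0111 0.036 0 0 0 0 92; -0.0111 0.036 0 0 0 0 92; -0.0111 0.036 0 0 0 0 92; -0.0111 0.036 0 0 0 0 92; -0.0111 0.036 0 0 0 0 92; -0.0111 0.036 0 0 0 0 92; -0.0111 0.036 0 0 0 0 92; -0.0111 0.036 0 0 0 0 92; 0 0 0 0 0 0 92; 0 0 0 0 0 0 92; 0 0 0 0 0 0 92"
}}

```text
time_s: 36.95
ee_pos: [0.4392, 0.3594, 0.2271]
eef_rot: [-3.14, 0.001, 1.45]
force: [-0.3, -1.0, -0.2]
grip_width: 0.0604
grip_force: 0.0
```

```bash
python3 m3.py
```

```text
[0.621 0.325 1.438 0.    1.381 0.742] [0.4392 0.3594 0.2271] 
y [ 0.993 -0.12  -0.001] z [-0.002 -0.001 -1.   ] F [-0.3 -1.  -0.2] 0.06038211429088426
can? [410 269  14  10  58] [[0.369  0.21   0.0292]] 0.029
can? [442 321  15  14 141] [[0.4438 0.3622 0.0288]] 0.029
can? [492 391  12  10  51] [[0.519  0.5378 0.0301]] 0.03
can? [119 195   7  58 153] [[0.5868 0.5273 0.0294]] 0.029
can? [181 277  13  12 127] [[0.4389 0.3577 0.0311]] 0.031
can? [338 228  13  14 140] [[ 0.5607 -0.0366  0.1194]] 0.119
can? [354 232  13  13 136] [[ 0.553  -0.0752  0.1193]] 0.119
can? [372 234  14  13 140] [[ 0.549  -0.1189  0.1197]] 0.12
```

{"name": "carry_out", "arguments": {
  "motion": "-0.0005 0 -0.035 0 0 0 92; 0 0 -0.035 0 0 0 92; 0 0 -0.035 0 0 0 92; 0 0 -0.035 0 0 0 92; 0 0 -0.035 0 0 0 92; 0 0 -0.025 0 0 0 92; 0 0 -0.01 0 0 0 92; 0 0 0 0 0 0 92; 0 0 0 0 0 0 255; 0 0 0 0 0 0 255; 0 0 0 0 0 0 255; 0 0 0 0 0 0 255; 0 0 0 0 0 0 255"
}}

```text
time_s: 38.13
ee_pos: [0.4391, 0.3601, 0.0182]
eef_rot: [-3.141, -0.0, 1.45]
force: [0.3, -0.9, 5.9]
grip_width: 0.0312
grip_force: 20.0
```

{"name": "carry_out", "arguments": {
  "motion": "0 0 0.01 0 0 0 255; 0 0 0.03 0 0 0 255; 0 0 0.04 0 0 0 255; 0 0 0.04 0 0 0 255; 0 0 0.04 0 0 0 255; 0 0 0.04 0 0 0 255; 0.0128 -0.0354 0 0 0 0 255; 0.0128 -0.0354 0 0 0 0 255; 0.0128 -0.0354 0 0 0 0 255; 0.0128 -0.0354 0 0 0 0 255; 0.0128 -0.0354 0 0 0 0 255; 0.0128 -0.0354 0 0 0 0 255; 0.0128 -0.0354 0 0 0 0 255; 0.0128 -0.0354 0 0 0 0 255; 0.0128 -0.0354 0 0 0 0 255; 0.0128 -0.0354 0 0 0 0 255; 0 0 0 0 0 0 255; 0 0 0 0 0 0 255; 0 0 0 0 0 0 255"
}}

```text
time_s: 39.72
ee_pos: [0.5664, 0.0061, 0.2177]
eef_rot: [-3.14, 0.001, 1.45]
force: [-0.3, -0.4, 0.0]
grip_width: 0.0313
grip_force: 20.0
```

{"name": "carry_out", "arguments": {
  "motion": "0.0003 -0.0012 -0.03 0 0 0 255; 0 0 -0.03 0 0 0 255; 0 0 -0.025 0 0 0 255; 0 0 -0.01 0 0 0 255; 0 0 -0.003 0 0 0 255; 0 0 -0.003 0 0 0 255; 0 0 -0.003 0 0 0 255; 0 0 -0.003 0 0 0 255; 0 0 -0.002 0 0 0 255; 0 0 0 0 0 0 255; 0 0 0 0 0 0 255"
}}

```text
time_s: 40.63
ee_pos: [0.5671, 0.0045, 0.1085]
eef_rot: [-3.141, 0.001, 1.45]
force: [0.5, -0.6, -0.9]
grip_width: 0.0314
grip_force: 20.0
```

{"name": "carry_out", "arguments": {
  "motion": "0 0 -0.001 0 0 0 255; 0 0 0 0 0 0 255; 0 0 0 0 0 0 200; 0 0 0 0 0 0 150; 0 0 0 0 0 0 120; 0 0 0 0 0 0 92; 0 0 0.02 0 0 0 92; 0 0 0.04 0 0 0 92; 0 0 0.04 0 0 0 92; 0 0 0.03 0 0 0 130; 0.0039 0.0307 0 0 0 0 150; 0.0039 0.0307 0 0 0 0 150; 0.0039 0.0307 0 0 0 0 150; 0.0039 0.0307 0 0 0 0 150; 0.0039 0.0307 0 0 0 0 150; 0 0 0 0 0 0 150; 0 0 0 0 0 0 150; 0 0 0 0 0 0 150"
}}

```text
time_s: 42.13
ee_pos: [0.5864, 0.1577, 0.2371]
eef_rot: [-3.14, 0.001, 1.45]
force: [0.3, -0.7, -1.1]
grip_width: 0.0383
grip_force: 0.0
```

```bash
python3 - <<'E'
from h import *
st();c=cam('top');cans(c,.11,.127,((.5,.62),(-.16,.03)));cans(c,reg=((.35,.66),(.2,.55)))
c=cam('scene');save(c,"pics/s5.png");Q=cloud(c);m=(abs(Q[...,0]-.587)<.02)&(abs(Q[...,1]-.16)<.02)&(Q[...,2]>.12)&(Q[...,2]<.18);print(Q[m].mean(0),Q[m].min(0),Q[m].max(0))
cv2.imwrite("pics/s5c.png",cv2.resize(c["pixels"][170:350,200:440],None,fx=3.3,fy=3.3)[:,:,::-1])
E
```

```text
[ 2.030e-01  4.100e-01  1.300e+00 -1.000e-03  1.434e+00  3.230e-01] [0.5864 0.1577 0.2371] 
y [ 0.993 -0.12  -0.002] z [-0.002 -0.001 -1.   ] F [ 0.3 -0.7 -1.1] 0.03832760004877396
can? [321 226  13  13 138] [[0.5663 0.0038 0.1197]] 0.12
can? [338 228  13  14 138] [[ 0.5609 -0.037   0.119 ]] 0.119
can? [354 232  13  13 137] [[ 0.553  -0.0751  0.1193]] 0.119
can? [372 234  14  13 142] [[ 0.549  -0.1188  0.1196]] 0.12
can? [119 195   8  58 154] [[0.5865 0.5269 0.0302]] 0.03
[0.59211321 0.160597   0.15537384] [0.58028591 0.14094721 0.14094433] [0.60175463 0.17204819 0.16381798]
```

View pics/s5c.png

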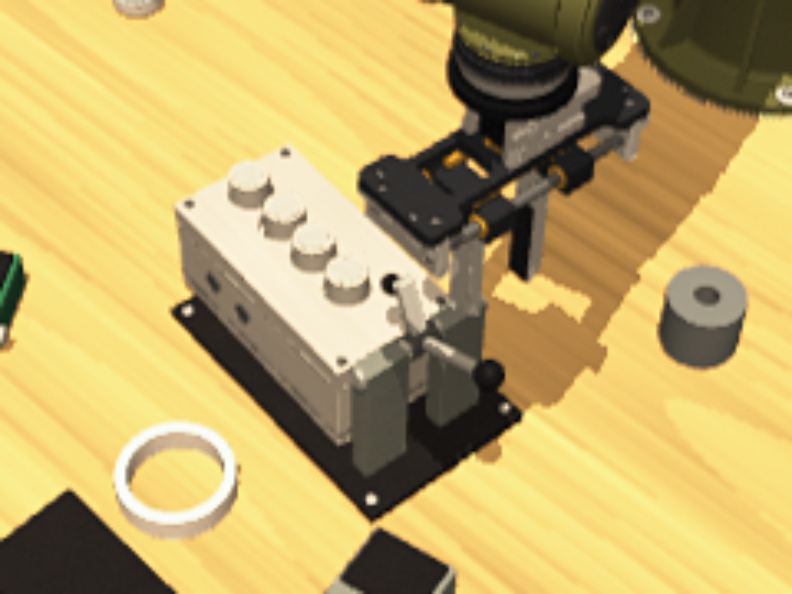

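The crop shows all four cans seated. The lever is still up with its knob at (488,375), and the foot's landing spot is clear.

{"name": "carry_out", "arguments": {
  "motion": "0.0005 0 -0.035 0 0 0 150; 0 0 -0.035 0 0 0 150; 0 0 -0.02 0 0 0 150; 0 0 -0.009 0 0 0 150; 0 0 0 0 0 0 150; 0 0 0 0 0 0 255; 0 0 0 0 0 0 255; 0 0 0 0 0 0 255; 0 0 0 0 0 0 255; 0 0 0 0 0 0 255",
  "grip_force": 15
}}

```text
time_s: 43.07
ee_pos: [0.587, 0.1584, 0.1392]
eef_rot: [-3.141, 0.0, 1.45]
force: [-4.0, 3.0, 2.5]
grip_width: 0.0204
grip_force: 15.0
```

{"name": "carry_out", "arguments": {
  "motion": "-0.0004 -0.0032 0.0071 0 0 0 255; -0.0005 -0.0039 0.0068 0 0 0 255; -0.0005 -0.0045 0.0063 0 0 0 255; -0.0006 -0.0051 0.0059 0 0 0 255; -0.0007 -0.0057 0.0053 0 0 0 255; -0.0007 -0.0062 0.0047 0 0 0 255; -0.0008 -0.0066 0.0041 0 0 0 255; -0.0008 -0.007 0.0034 0 0 0 255; -0.0009 -0.0072 0.0027 0 0 0 255; -0.0009 -0.0075 0.0019 0 0 0 255; 0 0 0 0 0 0 255; 0 0 0 0 0 0 255"
}}

```text
time_s: 44.07
ee_pos: [0.5799, 0.1001, 0.1868]
eef_rot: [-3.14, 0.001, 1.449]
force: [-5.8, -0.7, 1.8]
grip_width: 0.0208
grip_force: 15.0
```

{"name": "carry_out", "arguments": {
  "motion": "-0.0009 -0.0065 0.0012 0 0 0 255; -0.0008 -0.006 0.0004 0 0 0 255; 0 0 0 0 0 0 255; 0 0 0 0 0 0 255; 0 0 0 0 0 0 255"
}}

```text
time_s: 44.48
ee_pos: [0.5784, 0.0879, 0.1883]
eef_rot: [-3.14, 0.002, 1.449]
force: [-4.7, -1.0, 2.4]
grip_width: 0.0207
grip_force: 15.0
```

{"name": "carry_out", "arguments": {
  "motion": "-0.0002 -0.0015 0 0 0 0 255; 0 -0.001 0 0 0 0 255; 0 0 0 0 0 0 255; 0 0 0 0 0 0 255; 0 0 0 0 0 0 255"
}}

```text
time_s: 44.9
ee_pos: [0.5781, 0.0857, 0.1884]
eef_rot: [-3.14, 0.001, 1.45]
force: [-5.7, 0.1, 1.5]
grip_width: 0.0208
grip_force: 15.0
```

{"name": "carry_out", "arguments": {
  "motion": "0 -0.001 0 0 0 0 255; 0 0 0 0 0 0 255; 0 0 0 0 0 0 255; 0 0 0 0 0 0 255"
}}

```text
time_s: 45.23
ee_pos: [0.578, 0.0848, 0.1884]
eef_rot: [-3.14, 0.001, 1.45]
force: [-6.3, 2.2, 2.0]
grip_width: 0.0211
grip_force: 15.0
```

```bash
python3 - <<'E'
from h import *
st();c=cam('scene');cv2.imwrite("pics/s6c.png",cv2.resize(c["pixels"][190:320,270:390],None,fx=5,fy=4.5,interpolation=cv2.INTER_CUBIC)[:,:,::-1])
E
```

```text
[ 8.300e-02  3.910e-01  1.440e+00 -1.000e-03  1.313e+00  2.050e-01] [0.578  0.0848 0.1884] 
y [ 0.993 -0.121 -0.002] z [-0.002 -0.001 -1.   ] F [-6.3  2.2  2. ] 0.021113273555680948
```

View pics/s6c.png

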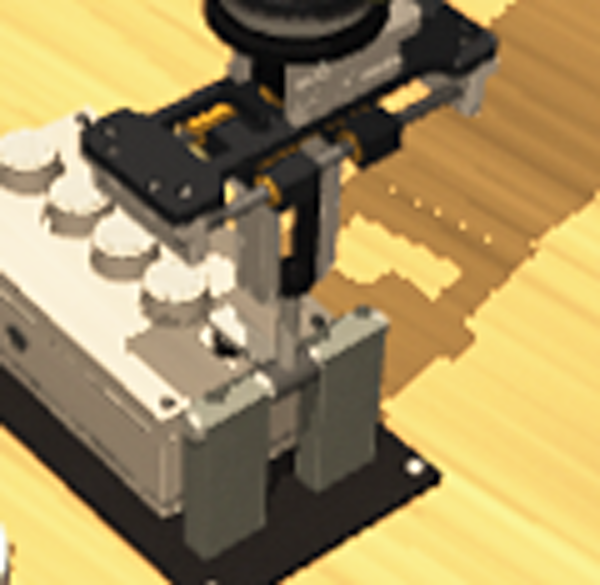

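The lever arm is level and the foot is on or near the chassis at about (225,345). I'll probe one more millimetre.

{"name": "carry_out", "arguments": {
  "motion": "0 -0.001 0 0 0 0 255; 0 0 0 0 0 0 255; 0 0 0 0 0 0 255; 0 0 0 0 0 0 255"
}}

```text
time_s: 45.62
ee_pos: [0.5779, 0.0839, 0.1883]
eef_rot: [-3.14, 0.001, 1.45]
force: [-8.0, 1.7, 2.4]
grip_width: 0.021
grip_force: 15.0
```

{"name": "carry_out", "arguments": {
  "motion": "0 0 0 0 0 0 200; 0 0 0 0 0 0 150; 0 0 0 0 0 0 150; 0 0 0.03 0 0 0 150; 0 0 0.04 0 0 0 150; 0 0 0.04 0 0 0 150; 0 0 0.04 0 0 0 150; -0.04 0 0 0 0 0 150; -0.04 0 0 0 0 0 150; -0.04 0 0 0 0 0 150; -0.04 0 0 0 0 0 150; -0.04 0 0 0 0 0 150; 0 0 0 0 0 0 150; 0 0 0 0 0 0 150"
}}

```text
time_s: 46.78
ee_pos: [0.3777, 0.084, 0.3393]
eef_rot: [3.139, 0.0, 1.45]
force: [0.8, -0.7, 0.6]
grip_width: 0.0389
grip_force: 0.0
```

```bash
python3 - <<'E'
from h import *
st()
for n in("top","scene"):
    c=cam(n);Q=cloud(c);X=incr(Q.reshape(-1,3)).reshape(480,640,2)
    m=(abs(X[...,1])<.007)&(X[...,0]>.158)&(X[...,0]<.206)&(Q[...,2]>.108)&(Q[...,2]<.14)
    t=np.c_[X[m],Q[...,2][m]];print(n,len(t),t.mean(0),np.polyfit(t[:,0],t[:,2],1),np.round(t[np.argsort(t[:,0])][::6],4).tolist())
    m=(abs(X[...,1])<.02)&(X[...,0]>.19)&(X[...,0]<.24)&(Q[...,2]>.185)&(Q[...,2]<.23);print("knob",m.sum(),X[m].mean(0),Q[m][:,2].max())
    cans(c,.11,.127,((.5,.62),(-.16,.03)))
c=cam("top");cv2.imwrite("pics/t7.png",cv2.resize(c["pixels"][140:340,170:450],None,fx=2.8,fy=2.8)[:,:,::-1])
E
```

```text
[ 1.250e-01 -1.510e-01  1.699e+00 -1.000e-03  1.591e+00  2.450e-01] [0.3777 0.084  0.3393] 
y [ 0.993 -0.12   0.003] z [ 0.003 -0.001 -1.   ] F [ 0.8 -0.7  0.6] 0.03889753216285667
top 96 [0.18598731 0.00021706 0.12543996] [0.02662477 0.1204881 ] [[0.166, 0.0014, 0.1219], [0.1686, -0.0005, 0.1249], [0.171, -0.0001, 0.1258], [0.1736, -0.0021, 0.1264], [0.1764, -0.0043, 0.1236], [0.1787, -0.004, 0.1236], [0.181, -0.0036, 0.1252], [0.1834, -0.0034, 0.1229], [0.1857, -0.0029, 0.1269], [0.188, -0.0025, 0.1281], [0.1905, -0.0044, 0.1312], [0.1943, 0.0052, 0.122], [0.1965, 0.0057, 0.1271], [0.1993, 0.0035, 0.1233], [0.2014, 0.0041, 0.1295], [0.204, 0.0042, 0.1245]]
knob 75 [0.21679252 0.00045626] 0.21370047043353302
can? [321 226  13  13 138] [[0.5663 0.0038 0.1196]] 0.12
can? [338 228  13  14 140] [[ 0.5609 -0.0368  0.1192]] 0.119
can? [354 232  13  13 138] [[ 0.553  -0.0751  0.1194]] 0.119
can? [372 234  14  13 141] [[ 0.5491 -0.1187  0.1198]] 0.12
scene 64 [ 0.18688956 -0.00182141  0.12350698] [0.0764476  0.10921972] [[0.1669, 0.0056, 0.1207], [0.173, -0.0025, 0.1285], [0.1766, 0.0038, 0.1235], [0.1782, -0.0037, 0.1231], [0.1819, -0.0068, 0.1251], [0.1848, -0.0059, 0.1086], [0.1874, 0.0042, 0.122], [0.1925, -0.0002, 0.1264], [0.1979, -0.0016, 0.1251], [0.2012, 0.0049, 0.1232], [0.2051, -0.0015, 0.1244]]
knob 77 [ 0.22272216 -0.00485915] 0.21185066804873787
can? [269 219  13  11 111] [[ 0.554  -0.1148  0.1185]] 0.118
can? [280 228  31  32 362] [[ 0.5657 -0.0304  0.1181]] 0.118
```

View pics/t7.png

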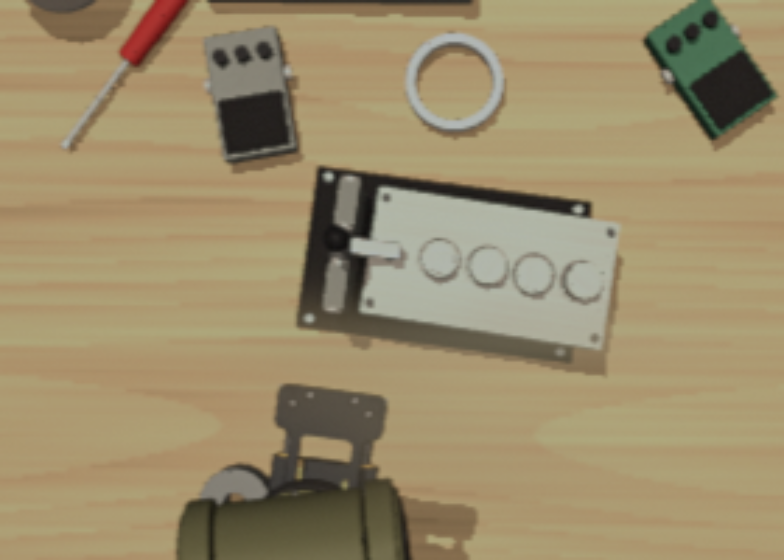

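The top view shows the lever level with its foot on the chassis, all four cans home, and the bystanders where they were. I'll hand it in.

```bash
python3 -c "
from station import ctrl
print(ctrl.hand_in())"
```

```text
the job is handed in; nothing more can be done
None
```

I handed the job in, but no verdict came back: by the camera checks the chassis lies bores-up on the bed, all four cans are home and the bystanders are in place, and the lever's knob position puts it at about 0 rad (±0.03), although the arm never felt a clear rise in force as the foot came down.

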